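# Pack the medicine canisters snug in the rack and press their lids home

### The job

Pack today's medicine canisters for the clinic: slide the orange end stop back, stand every canister upright in the rack in one row against the blue wall, coloured labels facing away from the robot, and push the stop up so that the whole row is snug with no gaps. Once the row is snug, press every lid fully home, leaving the row snug. Leave the pen cup, stapler and stamp where they are.

Things in the scene. Friction and masses are not known exactly. Their poses are not given: they have to be found in the camera images.
- rack: Fixed tray, 88 wide (its x), 325 long (its y). Origin on the table, under the middle. Floor 8 mm above the table, 76 mm clear between two blue lips (6 mm higher) along its long edges; else open on both sides and above. A blue end wall (12 thick, 83 tall) at the -y end has its inner face at rack y = -145 mm. Canisters stand in a row along y, their 60 mm side along x, centred on x = 0
- stop (a joint): Orange sliding end stop on the rack, facing the blue wall. Value = free gap (m) from the wall's inner face to the stop's flat face: 0 shut, 0.235 fully back (rack +y). Stays where left; slides under about 2.5 N plus damping of 6 N per m/s. Face plate 70 wide, 8 thick, top 79 mm above the table; its foot reaches 72 mm behind the face
- stop_grip (a point): Point in the stop's black grip post, 68 mm above the table, 63 mm behind (rack +y of) the stop's flat face. The post is 14 thick (rack y), 30 wide (rack x), top 84 mm above the table; 48 mm clear between it and the face plate's back. Axes as the rack's
- can1_centre (a point): Centre (half-way up, 40 mm above the foot) of a white rectangular canister, 60 deep (its x), 42 thick (its y), 80 tall (its z) with the lid home, about 0.2 kg, heavy at the foot; starts standing on the table. Pink label on its +x face, lilac lid. May be absent.
- can1_label (a point): Centre of the label of can1, on its +x face, 40 mm above its foot
- can1_lid (a joint): Push-in lid of can1: how far it stands proud, in m: 0 = fully home (flat lid top 80 mm above the foot), starts at 0.006 to 0.010. Lid 36 x 52 mm, centred. It goes down under a push of more than about 5 N, stays where it is left, and stops dead when home
- can2_centre (a point): Centre (half-way up, 40 mm above the foot) of a white rectangular canister, 60 deep (its x), 42 thick (its y), 80 tall (its z) with the lid home, about 0.2 kg, heavy at the foot; starts standing on the table. Pink label on its +x face, lilac lid. May be absent.
- can2_label (a point): Centre of the label of can2, on its +x face, 40 mm above its foot
- can2_lid (a joint): Push-in lid of can2: how far it stands proud, in m: 0 = fully home (flat lid top 80 mm above the foot), starts at 0.006 to 0.010. Lid 36 x 52 mm, centred. It goes down under a push of more than about 5 N, stays where it is left, and stops dead when home
- can3_centre (a point): Centre (half-way up, 40 mm above the foot) of a white rectangular canister, 60 deep (its x), 42 thick (its y), 80 tall (its z) with the lid home, about 0.2 kg, heavy at the foot; starts standing on the table. Pink label on its +x face, lilac lid. May be absent.
- can3_label (a point): Centre of the label of can3, on its +x face, 40 mm above its foot
- can3_lid (a joint): Push-in lid of can3: how far it stands proud, in m: 0 = fully home (flat lid top 80 mm above the foot), starts at 0.006 to 0.010. Lid 36 x 52 mm, centred. It goes down under a push of more than about 5 N, stays where it is left, and stops dead when home
- can4_centre (a point): Centre (half-way up, 40 mm above the foot) of a white rectangular canister, 60 deep (its x), 34 thick (its y), 80 tall (its z) with the lid home, about 0.2 kg, heavy at the foot; starts standing on the table. Green label on its +x face, blue lid. May be absent.
- can4_label (a point): Centre of the label of can4, on its +x face, 40 mm above its foot
- can4_lid (a joint): Push-in lid of can4: how far it stands proud, in m: 0 = fully home (flat lid top 80 mm above the foot), starts at 0.006 to 0.010. Lid 28 x 52 mm, centred. It goes down under a push of more than about 5 N, stays where it is left, and stops dead when home
- can5_centre (a point): Centre (half-way up, 40 mm above the foot) of a white rectangular canister, 60 deep (its x), 34 thick (its y), 80 tall (its z) with the lid home, about 0.2 kg, heavy at the foot; starts standing on the table. Green label on its +x face, blue lid. May be absent.
- can5_label (a point): Centre of the label of can5, on its +x face, 40 mm above its foot
- can5_lid (a joint): Push-in lid of can5: how far it stands proud, in m: 0 = fully home (flat lid top 80 mm above the foot), starts at 0.006 to 0.010. Lid 28 x 52 mm, centred. It goes down under a push of more than about 5 N, stays where it is left, and stops dead when home
- pencup: Bystander: green pen cup, 76 across, 100 tall (pens to 145); origin under its centre
- stapler: Bystander: black and grey stapler, 130 x 36 x 47 tall; origin under its centre
- stamp: Bystander: hand stamp with wooden knob, 60 x 40 x 75 tall; origin under its centre
There are look-alikes about, which are no part of the job. Leave any red look-alike of the part that bears can3_centre alone.

How it is judged:
On the way, in this order (a step that is already met when the one before it is completed fails the run):
1. the end stop has been slid back far enough for the row (value of joint stop above 0.1 m), for 0.1 s.
2. every canister stands upright in the rack, labels facing away from the robot, in one row with no gaps between wall, canisters and stop (x of can1_centre in the frame of rack between -0.012 and 0.012 m and z of can1_centre in the frame of rack between 0.044 and 0.0525 m and angle between each of can1_centre, can2_centre, can3_centre, can4_centre, can5_centre's own z axis and vertical below 0.08 rad and angle between the x axis of each of can1_centre, can2_centre, can3_centre, can4_centre, can5_centre and the x axis of rack, either way round below 0.12 rad and x of each of can1_label, can2_label, can3_label, can4_label, can5_label in the frame of rack above 0.015 m and x of can2_centre in the frame of rack between -0.012 and 0.012 m and z of can2_centre in the frame of rack between 0.044 and 0.0525 m and x of can3_centre in the frame of rack between -0.012 and 0.012 m and z of can3_centre in the frame of rack between 0.044 and 0.0525 m and x of can4_centre in the frame of rack between -0.012 and 0.012 m and z of can4_centre in the frame of rack between 0.044 and 0.0525 m and x of can5_centre in the frame of rack between -0.012 and 0.012 m and z of can5_centre in the frame of rack between 0.044 and 0.0525 m and (y of can1_centre in the frame of rack between -0.145 and -0.12 m or (y of can1_centre in the frame of can2_centre between 0.02 and 0.046 m and x of can1_centre in the frame of can2_centre between -0.025 and 0.025 m) or (y of can1_centre in the frame of can3_centre between 0.02 and 0.046 m and x of can1_centre in the frame of can3_centre between -0.025 and 0.025 m) or (y of can1_centre in the frame of can4_centre between 0.02 and 0.042 m and x of can1_centre in the frame of can4_centre between -0.025 and 0.025 m) or (y of can1_centre in the frame of can5_centre between 0.02 and 0.042 m and x of can1_centre in the frame of can5_centre between -0.025 and 0.025 m)) and (y of can2_centre in the frame of rack between -0.145 and -0.12 m or (y of can2_centre in the frame of can1_centre between 0.02 and 0.046 m and x of can2_centre in the frame of can1_centre between -0.025 and 0.025 m) or (y of can2_centre in the frame of can3_centre between 0.02 and 0.046 m and x of can2_centre in the frame of can3_centre between -0.025 and 0.025 m) or (y of can2_centre in the frame of can4_centre between 0.02 and 0.042 m and x of can2_centre in the frame of can4_centre between -0.025 and 0.025 m) or (y of can2_centre in the frame of can5_centre between 0.02 and 0.042 m and x of can2_centre in the frame of can5_centre between -0.025 and 0.025 m)) and (y of can3_centre in the frame of rack between -0.145 and -0.12 m or (y of can3_centre in the frame of can1_centre between 0.02 and 0.046 m and x of can3_centre in the frame of can1_centre between -0.025 and 0.025 m) or (y of can3_centre in the frame of can2_centre between 0.02 and 0.046 m and x of can3_centre in the frame of can2_centre between -0.025 and 0.025 m) or (y of can3_centre in the frame of can4_centre between 0.02 and 0.042 m and x of can3_centre in the frame of can4_centre between -0.025 and 0.025 m) or (y of can3_centre in the frame of can5_centre between 0.02 and 0.042 m and x of can3_centre in the frame of can5_centre between -0.025 and 0.025 m)) and (y of can4_centre in the frame of rack between -0.145 and -0.124 m or (y of can4_centre in the frame of can1_centre between 0.02 and 0.042 m and x of can4_centre in the frame of can1_centre between -0.025 and 0.025 m) or (y of can4_centre in the frame of can2_centre between 0.02 and 0.042 m and x of can4_centre in the frame of can2_centre between -0.025 and 0.025 m) or (y of can4_centre in the frame of can3_centre between 0.02 and 0.042 m and x of can4_centre in the frame of can3_centre between -0.025 and 0.025 m) or (y of can4_centre in the frame of can5_centre between 0.02 and 0.038 m and x of can4_centre in the frame of can5_centre between -0.025 and 0.025 m)) and (y of can5_centre in the frame of rack between -0.145 and -0.124 m or (y of can5_centre in the frame of can1_centre between 0.02 and 0.042 m and x of can5_centre in the frame of can1_centre between -0.025 and 0.025 m) or (y of can5_centre in the frame of can2_centre between 0.02 and 0.042 m and x of can5_centre in the frame of can2_centre between -0.025 and 0.025 m) or (y of can5_centre in the frame of can3_centre between 0.02 and 0.042 m and x of can5_centre in the frame of can3_centre between -0.025 and 0.025 m) or (y of can5_centre in the frame of can4_centre between 0.02 and 0.038 m and x of can5_centre in the frame of can4_centre between -0.025 and 0.025 m)) and (y of stop_grip in the frame of can1_centre between 0.063 and 0.088 m or y of stop_grip in the frame of can2_centre between 0.063 and 0.088 m or y of stop_grip in the frame of can3_centre between 0.063 and 0.088 m or y of stop_grip in the frame of can4_centre between 0.063 and 0.084 m or y of stop_grip in the frame of can5_centre between 0.063 and 0.084 m)), for 0.2 s.
3. every lid is pressed fully home (value of joint each of can1_lid, can2_lid, can3_lid, can4_lid, can5_lid below 0.002 m), for 0.1 s.
At the end, for the whole second after the job is handed in: every canister stands on the rack floor (within 4 mm in height, tilt under 0.08 rad), label on the side away from the robot, square to the rack within 0.12 rad and within 12 mm of its centre line; no gap over 4 mm between wall, neighbouring canisters and stop; every lid within 2 mm of fully home (all of step 2 and all of step 3); the robot touches nothing.
It fails at once if the pencup is pushed more than 3 cm or tipped over (distance of pencup from where it was at the start of the episode above 0.03 m or angle between pencup's own z axis and vertical above 0.5 rad).
It fails at once if the stapler is pushed more than 3 cm or tipped over (distance of stapler from where it was at the start of the episode above 0.03 m or angle between stapler's own z axis and vertical above 0.5 rad).
It fails at once if the stamp is pushed more than 3 cm or tipped over (distance of stamp from where it was at the start of the episode above 0.03 m or angle between stamp's own z axis and vertical above 0.5 rad).
Of can1, can2, can3, can4, can5 only 3 to 5 are there at a start; the rules pass over those that are not, and their reading is None.
At some moment in a run one of can1, can2, can3, can4, can5 may be knocked a few centimetres aside while the robot is not near it.
Once in a run the grip may slacken for a moment while it holds something.
It also fails if it takes over 210 s, if anything falls off the work surface, if the arm or the gripper's body presses on something with over 40 N, if the wrist force passes 120 N, or if a joint passes its speed limit or range.

### The arm

A 6-joint arm with a two-finger parallel gripper is mounted at the origin on the work surface. World frame = base frame: x ahead of the robot, y to its left, z up, the work surface at z = 0. Lengths are in m, angles in rad, forces in N, time in s.
With the tool pointing down it reaches from about 0.25 to 0.725 m from the base axis. Payload 4 kg.
Tool frame: the origin (TCP) lies on the centre line of the jaws, within the pads' length; the fingertips stand 17 mm ahead of it and the grasp point (between the pads) lies 2 mm behind it; z points along the fingers, x is the direction in which the jaws open and shut, and the axes are right-handed (so a half turn about z gives the same grasp; the last joint's range is limited). The gripper opens to 85 mm and grips with 20 to 120 N. Pads are 22 mm wide; open, the fingers measure 114 mm over their backs; the gripper's body (76 mm by 85 mm) begins 54 mm behind the grasp point. The pads swing forward as they close: fully open they stand 13 mm farther back than shut.
Start: joints at [-1.233, 0.241, 0.005, 1.335, 0, 1.571], TCP at [0.166, -0.472, 0.248] pointing down, gripper open.
Joint ranges: [-2.72, 2.72], [-1.05, 1.87], [-1.09, 1.28], [-1.99, 2.15], [-1.42, 1.44], [-3.14, 3.14]. Speed limits (rad/s): [2.79, 2.79, 3.14, 3.14, 3.14, 3.14].

### API

Orientations are given as a unit quaternion [x, y, z, w].
In Python, from workcell import bot gives the robot as it stands.
- The arm moves only by the tool jog_arm, never from a script. Its arguments are lists of equal length, an entry for each row: "jaw": the closure, from 0 (fully open) to 1 (shut); "linear": the shift along the tool's x, y, z in m, a list of three; "delta_rot": the turn, a rotation vector about the tool's x, y, z in degrees, a list of three. A call has exactly 8 rows; each row is the pose to reach, as a shift and turn from the pose commanded when the call began, along the tool's axes at that moment; what a row does not reach only later rows make up. A row lasts 1/12 s, in which the tool goes at most 41.7 mm and 7.16 degrees, less where a joint would pass 70% of its speed; a pose out of reach is approached as far as the arm can. A call with a gripper value outside its range is refused whole. The fingers move at their own pace and stop on an object; the grip force is fixed at half the most. Time passes only in rows, so rows that repeat a pose let the fingers close, or fill a call up. It gives the time, the measured TCP pose, the force and the opening at its end, in the units of the state.
- bot.get_obs(): the state, without advancing time (a new reading comes with each control period).
- bot.camera(name): name is "scene" or "top" or "wrist"; returns (picture, depth): 400x640x3 uint8, red, green, blue; 400x640 float32, m along the optical axis (not along the pixel's ray), 0 where there is no reading.
- bot.calibration(name): a dict with "fovy" (degrees; the focal length in pixels is half the picture's height over the tangent of half this angle, whatever the lens; pixels are square), "cx", "cy" (the principal point, pixels), "origin" and "orientation" of the camera in the world. Camera axes: x right, y down, z forward; pixel columns grow to the right and rows downward; lengths in m; the calibration is good to about 2 mm. A picture is of the moment at which its call begins: read the wrist's pose just before it. calibration takes no time and is no camera call; for the wrist camera it gives the pose at the moment of the call.
- bot.job_done(): hands the job in, once; it reports no verdict.
The state is a dict: "clock": time; "joint_pos": joint angles; "joint_vel": joint speeds; "tau": joint torques, N m; "eef_pos": TCP position; "tool_rot": TCP orientation; "ft_force": force on the tool from outside, world axes, zero at the start; "ft_torque": the same for the moment, N m; "grip_width": finger opening in m.
Only numpy, scipy, OpenCV 4.12 (cv2) and the standard library are available. Lean on these libraries where they do the work, as an engineer would, in place of code of your own. Each camera call takes 0.05 s, during which the arm holds its last target.

## Working session

There is one attempt and no reset: what is moved stays moved. The work goes in short steps, Python scripts to look and compute and a tool call to move; the robot and the scene stay as the last step left them, time stands still between calls to the robot, and variables do not carry over. Pictures are saved under pics/ and viewed, and the job is handed in when it is done.

Besides the shell and the picture viewer there is one more tool, called after "Emit:" as name(argument=value, ...) on one line, values as JSON. jog_arm: Moves the arm, as the interface text tells. Its arguments: {"type":"object","properties":{"jaw":{"type":"array","items":{"type":"number"}},"linear":{"type":"array","items":{"type":"array","items":{"type":"number"}}},"delta_rot":{"type":"array","items":{"type":"array","items":{"type":"number"}}}},"required":["jaw","linear","delta_rot"]}

```bash
ls; mkdir -p pics; python3 - <<'E'
from workcell import bot
import cv2
o=bot.get_obs(); print(o)
for n in ("scene","top"):
    p,d=bot.camera(n); cv2.imwrite(f"pics/{n}0.png",p[:,:,::-1]); print(n,bot.calibration(n))
E
```

```text
pics
{'clock': 0.0, 'joint_pos': array([-1.23301735e+00,  2.41425800e-01,  3.73793638e-03,  1.33518729e+00,
        1.66893266e-05,  1.57079572e+00]), 'joint_vel': array([-0.00162578,  0.001089  ,  0.00190126,  0.00058451,  0.00127701,
       -0.00130226]), 'tau': array([ 7.17179264e-04, -3.72314322e+01,  2.52410281e+01,  1.69496000e-02,
        1.33082822e-04, -1.02773683e-05]), 'eef_pos': array([ 0.16550672, -0.47119262,  0.24741174]), 'tool_rot': array([ 8.15901807e-01, -5.78189555e-01, -8.43235312e-04, -6.07787759e-04]), 'ft_force': array([-1.04154333, -0.33104115, -0.65320138]), 'ft_torque': array([ 0.0191586 ,  0.00427836, -0.00517897]), 'grip_width': 0.08529211488731159}
scene {'fovy': 44.90602909659631, 'cx': 322.98174845137146, 'cy': 208.14066556078006, 'origin': array([ 1.07327481, -0.43623877,  1.05677568]), 'orientation': array([ 0.87743736,  0.38706645, -0.1091511 , -0.26147519])}
top {'fovy': 42.795660835128736, 'cx': 313.3482556510527, 'cy': 198.7752212237873, 'origin': array([0.30792321, 0.00518873, 1.55010219]), 'orientation': array([-0.67938483,  0.72664455, -0.07230929,  0.07207854])}
```

View pics/scene0.png

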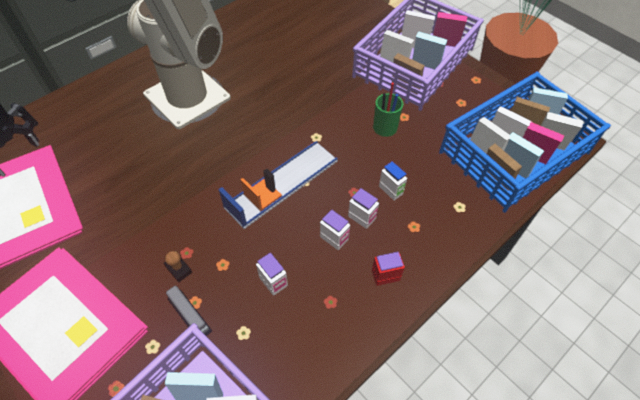

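View pics/top0.png

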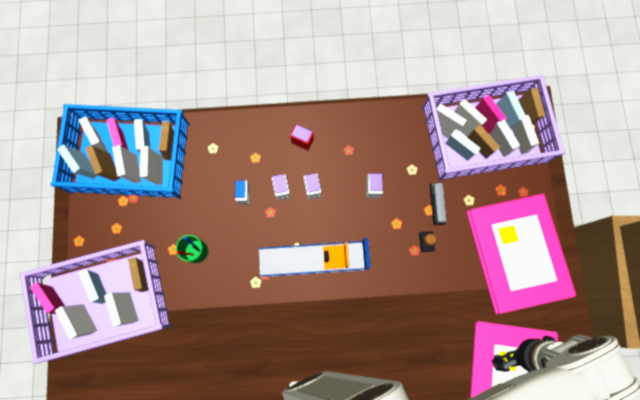

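```bash
cat > h.py <<'E'
import numpy as np, cv2, time
from scipy.spatial.transform import Rotation as R
from workcell import bot
def cloud(n):
    c=bot.calibration(n); p,d=bot.camera(n)
    f=p.shape[0]/2/np.tan(np.radians(c['fovy'])/2)
    v,u=np.mgrid[0:p.shape[0],0:p.shape[1]]
    P=np.stack([(u-c['cx'])/f*d,(v-c['cy'])/f*d,d],-1)
    W=P@R.from_quat(c['orientation']).as_matrix().T+np.array(c['origin'])
    W[d==0]=np.nan
    return p,W
def proj(n,X):
    c=bot.calibration(n); f=200/np.tan(np.radians(c['fovy'])/2)
    q=(np.asarray(X)-c['origin'])@R.from_quat(c['orientation']).as_matrix()
    return np.stack([q[...,0]/q[...,2]*f+c['cx'],q[...,1]/q[...,2]*f+c['cy']],-1)
def rect(pts):
    return cv2.minAreaRect((pts*1000).astype(np.float32))
def tool():
    o=bot.get_obs(); return o['eef_pos'],R.from_quat(o['tool_rot'])
E
python3 - <<'E'
from h import *
for n in ("top","scene"):
    p,W=cloud(n); hsv=cv2.cvtColor(p,cv2.COLOR_RGB2HSV)
    cv2.imwrite(f"pics/z_{n}.png",cv2.resize(p[120:280,180:400] if n=="top" else p[130:330,200:430],None,fx=3,fy=3,interpolation=cv2.INTER_CUBIC)[:,:,::-1])
    z=W[...,2]; x=W[...,0]; y=W[...,1]
    print(n,'table z',np.nanmedian(z[(x>.35)&(x<.6)&(abs(y)<.3)]))
    m=((z>.07)&(z<.11)&(x>.2)&(x<.7)&(abs(y)<.4)).astype(np.uint8)
    k,l,s,c=cv2.connectedComponentsWithStats(m)
    for i in range(1,k):
        if s[i,4]<15: continue
        P=W[l==i]; r=rect(P[:,:2]); print(s[i],np.nanmedian(P,0).round(3),'rect',np.round(r[0],1),np.round(r[1],1),round(r[2],1),'zmax',np.nanpercentile(P[:,2],90).round(3), 'col',np.median(p[l==i],0))
E
```

```text
top table z 0.0019735373798012157
[442 162   6  14  28] [ 0.677 -0.396  0.087] rect [ 677.3 -395.1] [ 8.2 40.6] 89.9 zmax 0.109 col [146.5 121.5 185. ]
[304 173  17  22 248] [ 0.659 -0.004  0.085] rect [659.2  -4.4] [56.8 40.9] 7.1 zmax 0.09 col [226. 192. 252.]
[368 173  15  20 261] [ 0.646 -0.19   0.088] rect [ 649.6 -191.6] [41.9 57. ] 85.3 zmax 0.093 col [216. 180. 250.]
[272 174  17  22 262] [0.661 0.089 0.088] rect [663.6  90. ] [60.  41.7] 8.9 zmax 0.093 col [227. 194. 252.]
[235 180  13  21 206] [0.654 0.205 0.088] rect [654.1 206.6] [33.  57.3] 84.6 zmax 0.093 col [ 59. 154. 249.]
[176 235  28  27 215] [0.493 0.361 0.095] rect [491.2 358.4] [74.  73.6] 89.1 zmax 0.103 col [ 27. 139.  55.]
[426 235  10   9  44] [ 0.474 -0.336  0.073] rect [ 474.1 -336.8] [20.5 26. ] 22.1 zmax 0.076 col [189.5 120.   57. ]
[364 237   7  31 139] [ 0.446 -0.149  0.083] rect [ 446.3 -149.3] [12.2 87. ] 90.0 zmax 0.086 col [ 35.  85. 167.]
[345 242   5  24  71] [ 0.445 -0.09   0.079] rect [446.  -90.8] [ 8.  66.8] 89.8 zmax 0.082 col [248. 171.  42.]
[324 250   6  11  53] [ 0.445 -0.031  0.084] re
[... 623 characters left out ...]
 col [55.  46.5 48. ]
[240 178  20  20 104] [ 0.447 -0.094  0.077] rect [444.3 -93. ] [ 8.8 73. ] 89.8 zmax 0.079 col [184.5 103.5  56.5]
[218 188  26  26 194] [ 0.446 -0.152  0.081] rect [ 445.5 -150.9] [89.5 13.5] 0.4 zmax 0.084 col [ 60.  82. 139.]
[349 189  28  26 380] [0.667 0.084 0.087] rect [664.8  87.3] [59.8 39.9] 9.5 zmax 0.09 col [159. 131. 219.]
[320 210  29  26 386] [ 0.665 -0.009  0.085] rect [661.4  -7.3] [59.  40.3] 9.1 zmax 0.088 col [160. 131. 219.]
[166 252  12   9  62] [ 0.474 -0.34   0.072] rect [ 473.9 -339.8] [26.7 20.2] 35.6 zmax 0.075 col [161. 112.  76.]
[256 253  29  30 443] [ 0.654 -0.196  0.088] rect [ 650.1 -194.5] [39.9 58.4] 86.0 zmax 0.09 col [161. 132. 219.]
```

View zooms.

View pics/z_top.png

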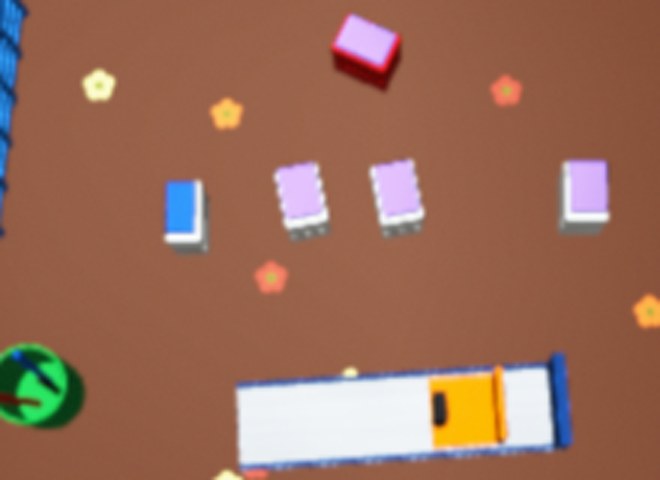

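View pics/z_scene.png

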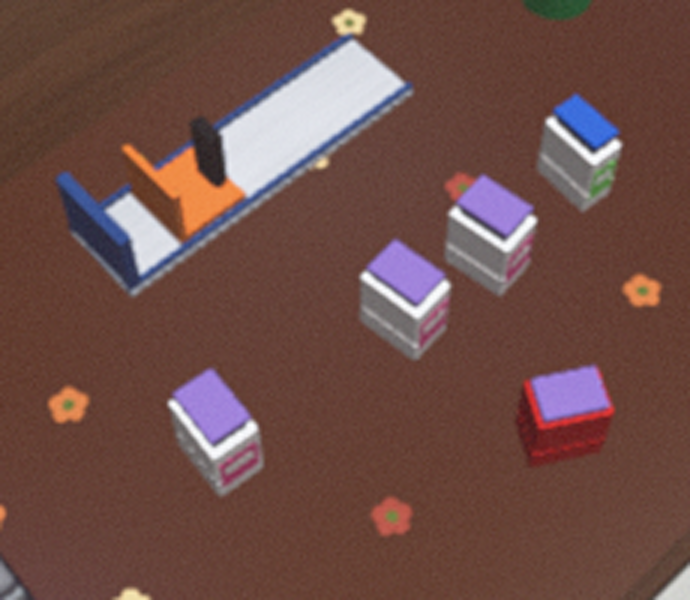

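```bash
python3 - <<'E'
from h import *
for n in ("top","scene"):
    p,W=cloud(n)
    z=W[...,2]; x=W[...,0]; y=W[...,1]
    m=(z>.006)&(z<.02)&(x>.38)&(x<.52)&(abs(y)<.26)
    k,l,s,c=cv2.connectedComponentsWithStats(m.astype(np.uint8)); i=1+s[1:,4].argmax()
    P=W[l==i]; print(n,rect(P[:,:2]),np.median(P[:,2]))
    b=(p[...,2].astype(int)>1.5*p[...,0])&(p[...,2]>60)&m
    Q=W[b]; print(len(Q))
    for s in (Q[:,0]>.446,Q[:,0]<.446):
        if s.sum()>10: print(np.polyfit(Q[s,1],Q[s,0],1),np.ptp(Q[s,1]))
    # all points on the light plate: end
E
```

```text
top ((445.8136901855469, 8.909515380859375), (321.08758544921875, 93.50639343261719), 89.99016571044922) 0.010565213957384745
212
[0.00104608 0.48578682] 0.3081975869411278
[5.80522677e-05 4.04204177e-01] 0.30540712655494096
scene ((445.5640563964844, 5.7274017333984375), (91.61969757080078, 328.0635986328125), 0.03439578041434288) 0.009363248193387852
311
[-0.00054564  0.48565376] 0.32379182191810535
[-0.01070075  0.40553262] 0.28701999671251677
```

```bash
cat >> h.py <<'E'
def plan(x,y,z,yaw=None):
    """yaw deg = direction of tool x in world, tool down. prints linear and rotvec in tool axes"""
    p,r=tool(); o=bot.get_obs()
    l=r.inv().apply(np.array([x,y,z])-p)
    if yaw is None: rv=[0,0,0]
    else:
        Rt=R.from_euler('z',yaw,degrees=True)*R.from_quat([1,0,0,0])
        rv=(r.inv()*Rt).as_rotvec(degrees=True)
    print('t',round(float(o['clock']),2),'at',p.round(4),'yaw',np.degrees(np.arctan2(*r.as_matrix()[1::-1,0])).round(2),'F',o['ft_force'].round(1),'w',round(float(o['grip_width']),4),'| lin',np.round(l,4),'rot',np.round(rv,2))
E
python3 -c "
from h import *
plan(.446,-.062,.2,0)"
```

```text
t 0.3 at [ 0.1656 -0.4716  0.248 ] yaw -70.65 F [-0.1 -0.7  0.6] w 0.0856 | lin [-0.2935 -0.4003  0.0482] rot [-3.000e-02  4.000e-02 -7.065e+01]
```

Emit:
jog_arm(jaw=[1,1,1,1,1,1,1,1], linear=[[-0.02,-0.027,0],[-0.04,-0.054,0],[-0.06,-0.081,0],[-0.08,-0.108,0],[-0.1,-0.135,0],[-0.12,-0.162,0],[-0.14,-0.189,0],[-0.16,-0.216,0]], delta_rot=[[0,0,-6],[0,0,-12],[0,0,-18],[0,0,-24],[0,0,-30],[0,0,-36],[0,0,-42],[0,0,-48]])

```text
clock: 0.97
eef_pos: [0.317, -0.2478, 0.2484]
tool_rot: [0.981, -0.194, 0.0, 0.0]
ft_force: [1.4, -0.8, 0.7]
grip_width: 0.0003
```

```bash
python3 -c "
from h import *
plan(.446,-.062,.15,0)"
```

```text
t 0.97 at [ 0.317  -0.2478  0.2484] yaw -22.37 F [ 1.4 -0.8  0.7] w 0.0003 | lin [ 0.0485 -0.2209  0.0985] rot [ 1.000e-02 -3.000e-02 -2.237e+01]
```

Emit:
jog_arm(jaw=[1,1,1,1,1,1,1,1], linear=[[0.008,-0.036,0.01],[0.016,-0.073,0.025],[0.024,-0.11,0.04],[0.032,-0.147,0.06],[0.04,-0.184,0.08],[0.0485,-0.221,0.0985],[0.0485,-0.221,0.0985],[0.0485,-0.221,0.0985]], delta_rot=[[0,0,-5],[0,0,-10],[0,0,-15],[0,0,-20],[0,0,-22.5],[0,0,-22.5],[0,0,-22.5],[0,0,-22.5]])

```text
clock: 1.63
eef_pos: [0.4461, -0.0621, 0.1485]
tool_rot: [1.0, 0.001, -0.002, -0.0]
ft_force: [-0.5, -1.0, -0.1]
grip_width: 0.0003
```

```bash
python3 -c "
from h import *
plan(.446,-.062,.073,0)
p,W=cloud('wrist'); cv2.imwrite('pics/w1.png',p[:,:,::-1])
p,W=cloud('scene'); cv2.imwrite('pics/s1.png',p[:,:,::-1])"
```

```text
t 1.63 at [ 0.4461 -0.0621  0.1485] yaw 0.1 F [-0.5 -1.  -0.1] w 0.0003 | lin [ 0.0001 -0.0001  0.0755] rot [-0.01  0.18  0.1 ]
```

View pics/w1.png

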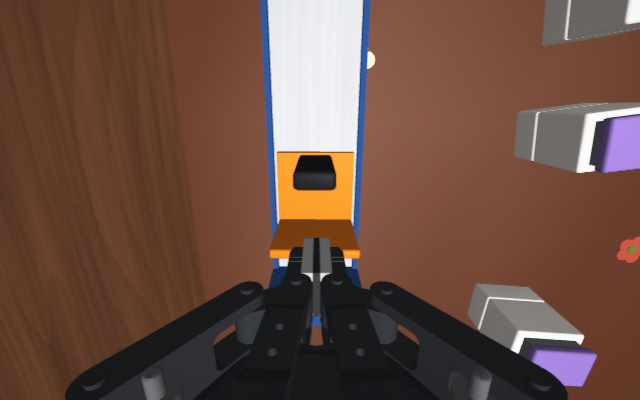

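View pics/s1.png

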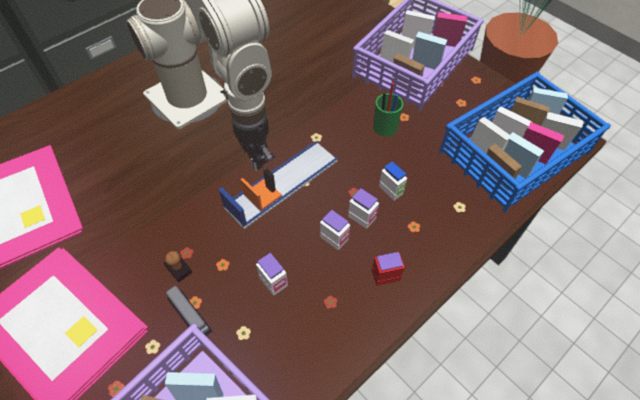

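```bash
python3 -c "
from h import *
p,W=cloud('wrist')
z=W[...,2];x=W[...,0];y=W[...,1]
m=(z>.07)&(z<.095)&(abs(x-.446)<.05)&(y>-.07)&(y<0)
print('post',np.nanmin(W[m],0),np.nanmax(W[m],0),m.sum())
for c in [(150,315),(180,315),(200,315),(235,290),(255,290)]: print(c,W[c].round(3))
print('tip',proj('wrist',[[.446,-.062,.131]]))"
```

```text
post [ 0.43034271 -0.04023587  0.07002813] [ 0.46030201 -0.02642249  0.08684043] 951
(150, 315) [ 0.446 -0.025  0.017]
(180, 315) [ 0.446 -0.035  0.085]
(200, 315) [ 0.445 -0.072  0.018]
(235, 290) [ 0.425 -0.088  0.06 ]
(255, 290) [ 0.433 -0.057  0.149]
tip [[315.0572741  245.66358722]]
```

Emit:
jog_arm(jaw=[1,1,1,1,1,1,1,1], linear=[[0,0,0.025],[0,0,0.05],[0,0,0.077],[0,0,0.077],[0,-0.008,0.077],[0,-0.02,0.077],[0,-0.034,0.077],[0,-0.05,0.077]], delta_rot=[[0,0,0],[0,0,0],[0,0,0],[0,0,0],[0,0,0],[0,0,0],[0,0,0],[0,0,0]])

```text
clock: 2.45
eef_pos: [0.4471, -0.0152, 0.0748]
tool_rot: [1.0, -0.003, 0.001, 0.001]
ft_force: [-0.9, -3.3, -1.7]
grip_width: 0.0001
```

Emit:
jog_arm(jaw=[1,1,1,1,1,1,1,1], linear=[[0,-0.018,0],[0,-0.036,0],[0,-0.054,0],[0,-0.072,0],[0,-0.09,0],[0,-0.108,0],[0,-0.124,0],[0,-0.136,0]], delta_rot=[[0,0,0],[0,0,0],[0,0,0],[0,0,0],[0,0,0],[0,0,0],[0,0,0],[0,0,0]])

```text
clock: 3.12
eef_pos: [0.4472, 0.1223, 0.0749]
tool_rot: [1.0, -0.002, 0.001, 0.001]
ft_force: [-0.6, -4.1, -0.5]
grip_width: -0.0004
```

```bash
python3 -c "
from h import *
plan(.446,.124,.2,0)
p,W=cloud('top'); cv2.imwrite('pics/t2.png',p[100:300,150:450][:,:,::-1].repeat(2,0).repeat(2,1))"
```

```text
t 3.12 at [0.4472 0.1223 0.0749] yaw -0.19 F [-0.6 -4.1 -0.5] w -0.0004 | lin [-0.001  -0.0015 -0.1251] rot [ 0.08 -0.11 -0.19]
```

View pics/t2.png

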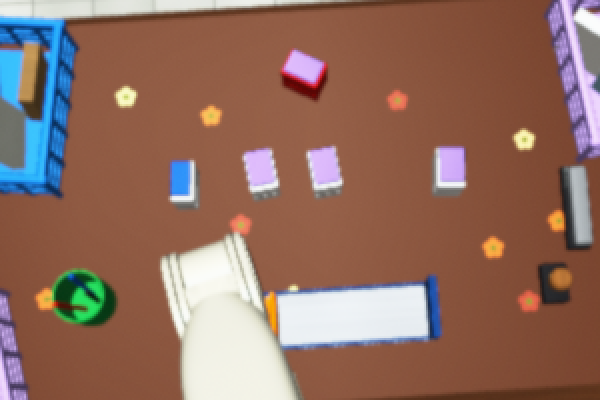

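Emit:
jog_arm(jaw=[1,1,1,1,0,0,0,0], linear=[[0,0.004,-0.02],[0,0.004,-0.05],[0,0.004,-0.08],[0,0.004,-0.11],[0.03,0.03,-0.125],[0.06,0.06,-0.125],[0.09,0.09,-0.125],[0.12,0.12,-0.125]], delta_rot=[[0,0,0],[0,0,0],[0,0,0],[0,0,0],[0,0,0],[0,0,0],[0,0,0],[0,0,0]])

```text
clock: 3.83
eef_pos: [0.5664, 0.0022, 0.2016]
tool_rot: [1.0, -0.001, 0.003, -0.0]
ft_force: [1.5, 0.4, 0.1]
grip_width: 0.0478
```

```bash
python3 -c "
from h import *
plan(.65,-.193,.17,-4.5)"
```

```text
t 3.83 at [0.5664 0.0022 0.2016] yaw -0.16 F [1.5 0.4 0.1] w 0.0478 | lin [0.0839 0.195  0.032 ] rot [-0.03 -0.34  4.34]
```

Emit:
jog_arm(jaw=[0,0,0,0,0,0,0,0], linear=[[0.015,0.034,0],[0.03,0.068,0],[0.045,0.102,0],[0.06,0.136,0.01],[0.073,0.17,0.02],[0.083,0.195,0.032],[0.083,0.195,0.032],[0.083,0.195,0.032]], delta_rot=[[0,0,2],[0,0,4],[0,0,4.5],[0,0,4.5],[0,0,4.5],[0,0,4.5],[0,0,4.5],[0,0,4.5]])

```text
clock: 4.5
eef_pos: [0.6465, -0.1937, 0.1664]
tool_rot: [0.999, -0.042, 0.0, -0.0]
ft_force: [-0.2, 1.1, 0.6]
grip_width: 0.0851
```

```bash
python3 -c "
from h import *
plan(.65,-.193,.055,-4.5)
p,W=cloud('wrist'); cv2.imwrite('pics/w3.png',p[:,:,::-1])
z=W[...,2]; m=(z>.08)&(z<.1)&(W[...,0]>.6)&(W[...,0]<.7)&(abs(W[...,1]+.19)<.05)
print(rect(W[m][:,:2]),np.nanmedian(W[m],0))"
```

```text
t 4.5 at [ 0.6465 -0.1937  0.1664] yaw -4.87 F [-0.2  1.1  0.6] w 0.0851 | lin [ 0.0034 -0.0009  0.1114] rot [-0.03 -0.01 -0.37]
((650.1444091796875, -193.36012268066406), (36.354793548583984, 52.0081672668457), 85.65608215332031) [ 0.65011083 -0.19170446  0.09031605]
```

View pics/w3.png

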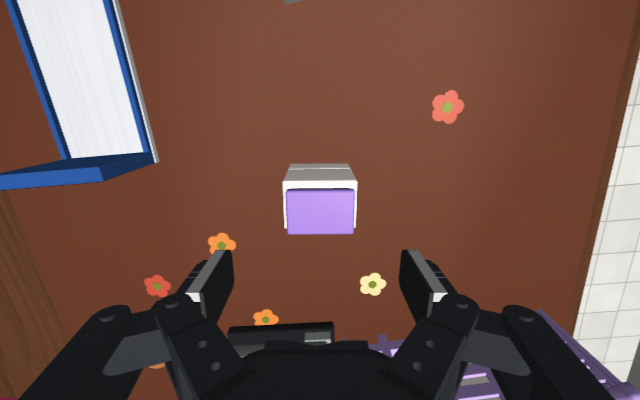

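Emit:
jog_arm(jaw=[0,0,0,0,0,0,0,0], linear=[[0.0035,0,0.02],[0.0035,0,0.04],[0.0035,0,0.06],[0.0035,0,0.08],[0.0035,0,0.1],[0.0035,0,0.11],[0.0035,0,0.111],[0.0035,0,0.111]], delta_rot=[[0,0,-0.4],[0,0,-0.4],[0,0,-0.4],[0,0,-0.4],[0,0,-0.4],[0,0,-0.4],[0,0,-0.4],[0,0,-0.4]])

```text
clock: 5.22
eef_pos: [0.6506, -0.1907, 0.0558]
tool_rot: [0.999, -0.036, 0.0, -0.0]
ft_force: [0.1, -0.5, -0.0]
grip_width: 0.0851
```

Emit:
jog_arm(jaw=[1,1,1,1,1,1,1,1], linear=[[0,0,0],[0,0,0],[0,0,0],[0,0,0],[0,0,0],[0,0,0],[0,0,0],[0,0,0]], delta_rot=[[0,0,0],[0,0,0],[0,0,0],[0,0,0],[0,0,0],[0,0,0],[0,0,0],[0,0,0]])

```text
clock: 5.88
eef_pos: [0.6518, -0.1919, 0.0573]
tool_rot: [0.999, -0.037, 0.002, 0.0]
ft_force: [-0.2, 0.2, 6.3]
grip_width: 0.0587
```

```bash
python3 -c "
from h import *
plan(.446,-.1205,.064,0)"
```

```text
t 5.88 at [ 0.6518 -0.1919  0.0573] yaw -4.24 F [-0.2  0.2  6.3] w 0.0587 | lin [-0.2105 -0.056  -0.0076] rot [ 0.04 -0.22 -4.24]
```

Emit:
jog_arm(jaw=[1,1,1,1,1,1,1,1], linear=[[0,0,-0.008],[0,0,-0.02],[0,-0.01,-0.035],[0,-0.025,-0.045],[0,-0.04,-0.05],[-0.005,-0.055,-0.05],[-0.01,-0.06,-0.05],[-0.01,-0.06,-0.05]], delta_rot=[[0,0,0],[0,0,0],[0,0,0],[0,0,-1],[0,0,-2],[0,0,-3],[0,0,-4.2],[0,0,-4.2]])

```text
clock: 6.55
eef_pos: [0.6437, -0.1283, 0.1046]
tool_rot: [1.0, 0.002, -0.001, -0.0]
ft_force: [-1.8, -0.2, -2.0]
grip_width: 0.0589
```

```bash
python3 -c "
from h import *
plan(.446,-.1195,.1,0)
p,W=cloud('scene'); cv2.imwrite('pics/s4.png',p[100:320,180:450][:,:,::-1].repeat(2,0).repeat(2,1))"
```

```text
t 6.55 at [ 0.6437 -0.1283  0.1046] yaw 0.21 F [-1.8 -0.2 -2. ] w 0.0589 | lin [-0.1976 -0.0096  0.005 ] rot [-0.04  0.12  0.21]
```

View pics/s4.png

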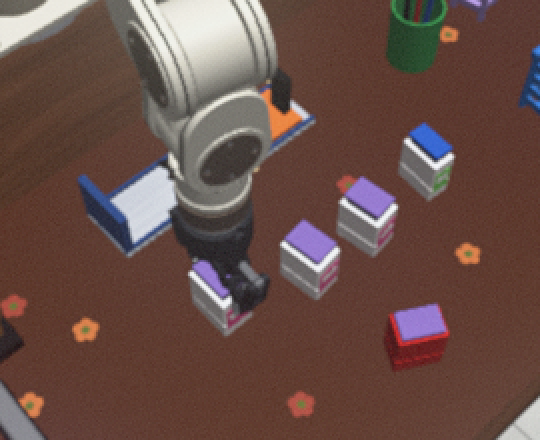

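Emit:
jog_arm(jaw=[1,1,1,1,1,1,1,1], linear=[[-0.02,-0.009,0],[-0.05,-0.013,0],[-0.08,-0.013,0],[-0.11,-0.013,0],[-0.14,-0.013,0],[-0.17,-0.013,0],[-0.19,-0.013,0],[-0.1975,-0.013,0]], delta_rot=[[0,0,0],[0,0,0],[0,0,0],[0,0,0],[0,0,0],[0,0,0],[0,0,0],[0,0,0]])

```text
clock: 7.27
eef_pos: [0.4433, -0.118, 0.1043]
tool_rot: [1.0, -0.001, -0.002, -0.0]
ft_force: [-0.4, 0.6, -2.5]
grip_width: 0.059
```

```bash
python3 -c "
from h import *
plan(.446,-.119,.064,0)
p,W=cloud('wrist'); cv2.imwrite('pics/w5.png',p[:,:,::-1])"
```

```text
t 7.27 at [ 0.4433 -0.118   0.1043] yaw -0.14 F [-0.4  0.6 -2.5] w 0.059 | lin [0.0029 0.001  0.0403] rot [-0.02  0.23 -0.14]
```

View pics/w5.png

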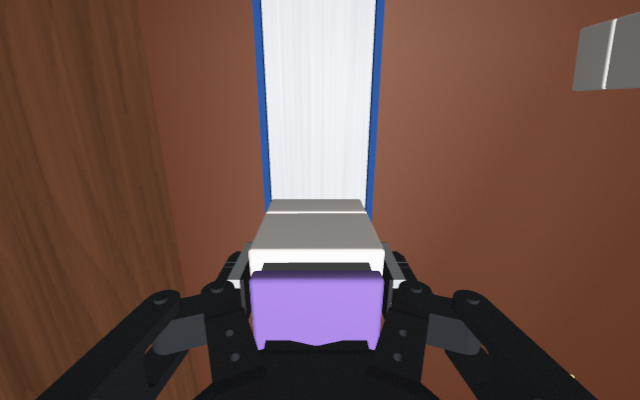

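Emit:
jog_arm(jaw=[1,1,1,1,1,1,1,1], linear=[[0.003,0.001,0.01],[0.003,0.001,0.02],[0.003,0.001,0.03],[0.003,0.001,0.034],[0.003,0.001,0.037],[0.003,0.001,0.039],[0.003,0.001,0.039],[0.003,0.001,0.039]], delta_rot=[[0,0,0],[0,0,0],[0,0,0],[0,0,0],[0,0,0],[0,0,0],[0,0,0],[0,0,0]])

```text
clock: 7.98
eef_pos: [0.4511, -0.119, 0.066]
tool_rot: [1.0, -0.0, 0.0, 0.0]
ft_force: [-0.5, 0.2, -1.9]
grip_width: 0.0595
```

```bash
python3 -c "
from h import *
plan(.446,-.119,.064,0)
p,W=cloud('scene'); cv2.imwrite('pics/s6.png',p[130:280,180:360][:,:,::-1].repeat(3,0).repeat(3,1))"
```

```text
t 7.98 at [ 0.4511 -0.119   0.066 ] yaw -0.04 F [-0.5  0.2 -1.9] w 0.0595 | lin [-0.0051  0.      0.002 ] rot [ 0.01 -0.05 -0.04]
```

View pics/s6.png

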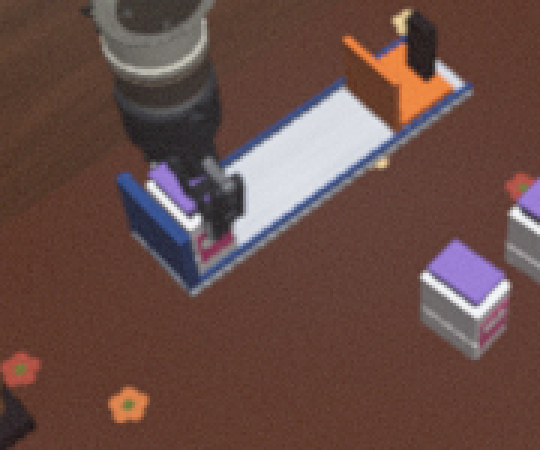

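Emit:
jog_arm(jaw=[1,1,1,1,1,1,1,1], linear=[[-0.002,0,0],[-0.005,0,0],[-0.005,0,0.001],[-0.005,0,0.002],[-0.005,0,0.002],[-0.005,0,0.002],[-0.005,0,0.002],[-0.005,0,0.002]], delta_rot=[[0,0,0],[0,0,0],[0,0,0],[0,0,0],[0,0,0],[0,0,0],[0,0,0],[0,0,0]])

```text
clock: 8.7
eef_pos: [0.4446, -0.1188, 0.0652]
tool_rot: [1.0, -0.0, -0.0, 0.0]
ft_force: [-4.8, 1.8, 9.9]
grip_width: 0.059
```

Emit:
jog_arm(jaw=[0,0,0,0,0,0,0,0], linear=[[0,0,-0.001],[0,0,-0.001],[0,0,-0.001],[0,0,-0.001],[0,0,-0.001],[0,0,-0.001],[0,0,-0.001],[0,0,-0.001]], delta_rot=[[0,0,0],[0,0,0],[0,0,0],[0,0,0],[0,0,0],[0,0,0],[0,0,0],[0,0,0]])

```text
clock: 9.37
eef_pos: [0.4453, -0.1188, 0.0647]
tool_rot: [1.0, -0.0, -0.0, -0.0]
ft_force: [-1.2, -0.3, -0.3]
grip_width: 0.0851
```

Emit:
jog_arm(jaw=[0,0,0,0,0,0,0,0], linear=[[0,0,-0.01],[0,0,-0.03],[0,0,-0.05],[0,0,-0.07],[0,0,-0.09],[0.015,0,-0.11],[0.04,-0.02,-0.11],[0.07,-0.04,-0.11]], delta_rot=[[0,0,0],[0,0,0],[0,0,0],[0,0,0],[0,0,0],[0,0,0],[0,0,0],[0,0,0]])

```text
clock: 10.03
eef_pos: [0.5163, -0.0795, 0.1768]
tool_rot: [1.0, -0.002, 0.002, 0.0]
ft_force: [-0.8, -1.0, -0.1]
grip_width: 0.0855
```

```bash
cat >> h.py <<'E'
def lids(n,zlo=.078,zhi=.107,show=True):
    p,W=cloud(n)
    hsv=cv2.cvtColor(p,cv2.COLOR_RGB2HSV); h=hsv[...,0]; s=hsv[...,1]
    z=W[...,2]
    m=(z>zlo)&(z<zhi)&(h>95)&(h<145)&(s>38)&(W[...,0]>.38)&(W[...,0]<.74)&(abs(W[...,1])<.32)
    k,l,st,c=cv2.connectedComponentsWithStats(m.astype(np.uint8))
    for i in range(1,k):
        if st[i,4]<60: continue
        P=W[l==i]; P=P[np.isfinite(P[:,0])]
        P=P[abs(P[:,2]-np.median(P[:,2]))<.004]
        r=rect(P[:,:2]); a=r[2] if r[1][0]>r[1][1] else r[2]-90
        if a>45:a-=90
        print(n,'c',np.round(r[0],1),'size',np.round(sorted(r[1]),1),'yaw',round(a,1),'z',np.median(P[:,2]).round(4),'px',c[i].round())
    return p
E
python3 -c "
from h import *
p=lids('wrist'); cv2.imwrite('pics/w7.png',p[:,:,::-1])
lids('scene'); lids('top')
plan(.660,-.006,.17,8.5)"
```

```text
wrist c [660.7  -5.9] size [35.9 53. ] yaw 7.2 z 0.0874 px [512. 110.]
wrist c [ 445.6 -119.6] size [35.6 52.1] yaw -0.8 z 0.0982 px [240. 260.]
scene c [655.8 205. ] size [29.5 52.5] yaw -4.1 z 0.0877 px [395. 171.]
scene c [ 445.4 -120.4] size [35.2 54.3] yaw -1.2 z 0.0962 px [240. 189.]
scene c [ 447. -150.] size [14.8 90.1] yaw 1.0 z 0.0812 px [230. 200.]
scene c [663.9  88.7] size [36.8 52.4] yaw 8.8 z 0.0879 px [364. 199.]
scene c [660.9  -6.1] size [37.3 51.2] yaw 8.6 z 0.0854 px [335. 221.]
top c [664.2  89.9] size [35.1 51.1] yaw 7.4 z 0.0892 px [280. 183.]
top c [661.2  -4.8] size [35.1 53. ] yaw 6.7 z 0.0862 px [312. 182.]
top c [656.5 207. ] size [26.4 52.2] yaw -5.3 z 0.0896 px [240. 189.]
t 10.18 at [ 0.5169 -0.0778  0.1745] yaw 0.11 F [-0.2 -0.5  0. ] w 0.085 | lin [ 0.1433 -0.0715  0.0046] rot [ 0.   -0.03 -8.39]
```

View pics/w7.png

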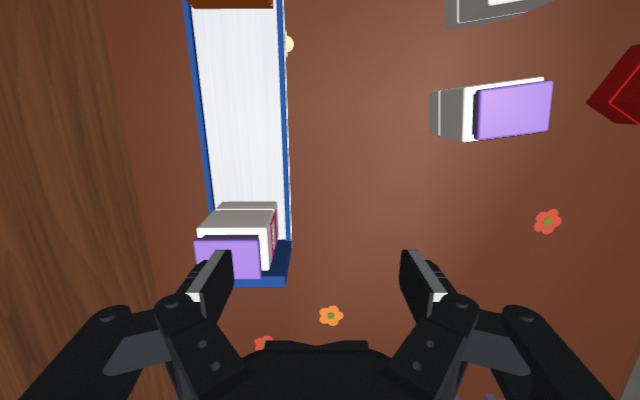

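Emit:
jog_arm(jaw=[0,0,0,0,0,0,0,0], linear=[[0.03,-0.015,0],[0.06,-0.03,0],[0.09,-0.045,0],[0.12,-0.06,0],[0.144,-0.072,0],[0.144,-0.072,0.005],[0.144,-0.072,0.005],[0.144,-0.072,0.005]], delta_rot=[[0,0,-3],[0,0,-6],[0,0,-7.7],[0,0,-7.7],[0,0,-7.7],[0,0,-7.7],[0,0,-7.7],[0,0,-7.7]])

```text
clock: 10.85
eef_pos: [0.6577, -0.0077, 0.1686]
tool_rot: [0.998, 0.066, -0.002, 0.0]
ft_force: [0.2, -0.3, -0.2]
grip_width: 0.0855
```

```bash
python3 -c "
from h import *
lids('wrist')
plan(.6607,-.0059,.057,7.7)"
```

```text
wrist c [664.2  89.2] size [35.9 51.9] yaw 8.3 z 0.09 px [345.  77.]
wrist c [660.7  -5.7] size [36.  51.4] yaw 7.1 z 0.0874 px [320. 207.]
wrist c [ 446.  -120.6] size [38.1 53.4] yaw 0.1 z 0.0981 px [ 47. 308.]
t 10.9 at [ 0.6578 -0.008   0.1693] yaw 7.6 F [ 0.1 -0.1 -0.9] w 0.0852 | lin [ 0.0034 -0.0017  0.1123] rot [-0.    0.15 -0.1 ]
```

Emit:
jog_arm(jaw=[0,0,0,0,0,0,0,0], linear=[[0.003,-0.002,0.02],[0.003,-0.002,0.04],[0.003,-0.002,0.06],[0.003,-0.002,0.08],[0.003,-0.002,0.1],[0.003,-0.002,0.111],[0.003,-0.002,0.112],[0.003,-0.002,0.112]], delta_rot=[[0,0,0],[0,0,0],[0,0,0],[0,0,0],[0,0,0],[0,0,0],[0,0,0],[0,0,0]])

```text
clock: 11.57
eef_pos: [0.6613, -0.0053, 0.0579]
tool_rot: [0.998, 0.066, -0.001, -0.0]
ft_force: [-0.5, 0.2, -0.0]
grip_width: 0.0856
```

Emit:
jog_arm(jaw=[1,1,1,1,1,1,1,1], linear=[[0,0,0],[0,0,0],[0,0,0],[0,0,0],[0,0,0],[0,0,0],[0,0,0],[0,0,0]], delta_rot=[[0,0,0],[0,0,0],[0,0,0],[0,0,0],[0,0,0],[0,0,0],[0,0,0],[0,0,0]])

```text
clock: 12.23
eef_pos: [0.6635, -0.0047, 0.0601]
tool_rot: [0.998, 0.067, 0.002, 0.0]
ft_force: [-1.0, -0.1, 6.7]
grip_width: 0.0592
```

```bash
python3 -c "
from h import *
plan(.446,-.0756,.165,0)"
```

```text
t 12.23 at [ 0.6635 -0.0047  0.0601] yaw 7.65 F [-1.  -0.1  6.7] w 0.0592 | lin [-0.2246  0.0414 -0.1057] rot [ 0.03 -0.21  7.65]
```

Emit:
jog_arm(jaw=[1,1,1,1,1,1,1,1], linear=[[0,0,-0.01],[0,0,-0.03],[0,0,-0.05],[-0.02,0.004,-0.07],[-0.045,0.009,-0.09],[-0.07,0.014,-0.105],[-0.095,0.019,-0.11],[-0.12,0.024,-0.11]], delta_rot=[[0,0,0],[0,0,0],[0,0,0],[0,0,2],[0,0,4],[0,0,6],[0,0,7.6],[0,0,7.6]])

```text
clock: 12.9
eef_pos: [0.5464, -0.0446, 0.1701]
tool_rot: [1.0, 0.0, 0.002, 0.0]
ft_force: [0.5, -0.1, -0.8]
grip_width: 0.0589
```

```bash
python3 -c "
from h import *
plan(.446,-.0735,.165,0)
lids('scene')"
```

```text
t 12.9 at [ 0.5464 -0.0446  0.1701] yaw 0.02 F [ 0.5 -0.1 -0.8] w 0.0589 | lin [-0.1004  0.0288  0.0047] rot [ 0.01 -0.21  0.02]
scene c [655.5 205.9] size [30.6 52.7] yaw -4.0 z 0.088 px [394. 171.]
scene c [ 445.2 -120.5] size [35.6 53.9] yaw 0.1 z 0.0964 px [240. 189.]
scene c [ 445.6 -150.9] size [12.8 86.7] yaw -1.6 z 0.0818 px [230. 200.]
scene c [664.3  88.3] size [39.1 50.9] yaw 9.7 z 0.0877 px [364. 199.]
```

Emit:
jog_arm(jaw=[1,1,1,1,1,1,1,1], linear=[[-0.02,0.006,0],[-0.045,0.013,0],[-0.07,0.02,0],[-0.09,0.026,0],[-0.1,0.029,0],[-0.1,0.029,0],[-0.1,0.029,0],[-0.1,0.029,0]], delta_rot=[[0,0,0],[0,0,0],[0,0,0],[0,0,0],[0,0,0],[0,0,0],[0,0,0],[0,0,0]])

```text
clock: 13.62
eef_pos: [0.448, -0.0734, 0.1682]
tool_rot: [1.0, 0.001, 0.001, -0.0]
ft_force: [-0.1, 0.2, -2.1]
grip_width: 0.0587
```

```bash
python3 -c "
from h import *
plan(.446,-.0735,.0675,0)
p=lids('wrist',.05,.25)
cv2.imwrite('pics/w8.png',p[:,:,::-1])
p,W=cloud('wrist')
for v in range(200,380,15): print(v,W[v,316].round(4))
"
```

```text
t 13.62 at [ 0.448  -0.0734  0.1682] yaw 0.07 F [-0.1  0.2 -2.1] w 0.0587 | lin [-2.100e-03  1.000e-04  1.007e-01] rot [-0.   -0.11  0.07]
wrist c [448.4 -73.8] size [37.2 52.5] yaw -0.2 z 0.1956 px [316. 299.]
wrist c [395.3 -69.8] size [ 3.3 18.4] yaw -87.2 z 0.2344 px [124. 384.]
wrist c [396.8 -82.2] size [2.5 5.7] yaw -3.9 z 0.2246 px [161. 383.]
wrist c [431.1 -54.3] size [3.4 6.6] yaw 19.0 z 0.2456 px [241. 381.]
wrist c [461.5 -53.7] size [3.  6.3] yaw -4.8 z 0.2471 px [376. 386.]
200 [ 0.4484 -0.0536  0.1184]
215 [ 0.4484 -0.0534  0.1454]
230 [ 0.4483 -0.0537  0.1647]
245 [ 0.4483 -0.0535  0.1807]
260 [ 0.4483 -0.0594  0.1834]
275 [ 0.4483 -0.0588  0.1959]
290 [ 0.4483 -0.0663  0.1951]
305 [ 0.4483 -0.073   0.1959]
320 [ 0.4483 -0.0807  0.1957]
335 [ 0.4483 -0.0888  0.1954]
350 [ 0.4482 -0.0625  0.2287]
365 [ 0.4482 -0.0621  0.234 ]
```

View pics/w8.png

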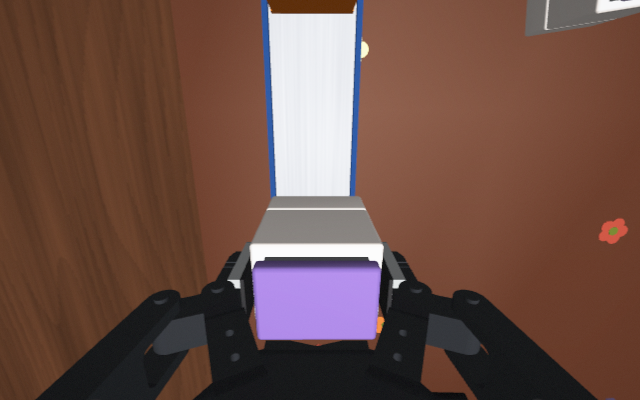

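Emit:
jog_arm(jaw=[1,1,1,1,1,1,1,1], linear=[[-0.002,0,0.02],[-0.002,0,0.04],[-0.002,0,0.06],[-0.002,0,0.08],[-0.002,0,0.09],[-0.002,0,0.097],[-0.002,0,0.1],[-0.002,0,0.1015]], delta_rot=[[0,0,0],[0,0,0],[0,0,0],[0,0,0],[0,0,0],[0,0,0],[0,0,0],[0,0,0]])

```text
clock: 14.38
eef_pos: [0.4442, -0.0731, 0.068]
tool_rot: [1.0, 0.001, -0.001, -0.0]
ft_force: [-12.5, 1.7, 29.7]
grip_width: 0.0589
```

```bash
python3 -c "
from h import *
plan(.446,-.0735,.0675,0)"
```

```text
t 14.38 at [ 0.4442 -0.0731  0.068 ] yaw 0.09 F [-12.5   1.7  29.7] w 0.0589 | lin [0.0018 0.0004 0.0005] rot [-0.03  0.07  0.09]
```

Emit:
jog_arm(jaw=[1,0,0,0,0,0,0,0], linear=[[0,0,-0.002],[0,0,-0.002],[0,0,-0.002],[0,0,-0.002],[0,0,-0.002],[0,0,-0.002],[0,0,-0.002],[0,0,-0.002]], delta_rot=[[0,0,0],[0,0,0],[0,0,0],[0,0,0],[0,0,0],[0,0,0],[0,0,0],[0,0,0]])

```text
clock: 15.05
eef_pos: [0.4444, -0.0735, 0.0682]
tool_rot: [1.0, 0.0, -0.0, -0.0]
ft_force: [0.0, -0.2, -0.2]
grip_width: 0.0859
```

Emit:
jog_arm(jaw=[0,0,0,0,0,0,0,0], linear=[[0,0,-0.01],[0,0,-0.03],[0,0,-0.05],[0,0,-0.07],[0,0,-0.09],[0.015,0,-0.105],[0.04,-0.03,-0.105],[0.07,-0.06,-0.105]], delta_rot=[[0,0,0],[0,0,0],[0,0,0],[0,0,0],[0,0,0],[0,0,0],[0,0,0],[0,0,0]])

```text
clock: 15.72
eef_pos: [0.5147, -0.0146, 0.1751]
tool_rot: [1.0, -0.002, 0.001, 0.0]
ft_force: [1.0, -1.4, 0.3]
grip_width: 0.0856
```

```bash
python3 -c "
from h import *
lids('wrist'); 
plan(.6642,.0892,.17,8.5)"
```

```text
wrist c [663.6  89.1] size [35.8 52.8] yaw 8.3 z 0.0901 px [533.  64.]
wrist c [457.7 -73.9] size [30.3 36.3] yaw -0.5 z 0.0952 px [249. 277.]
wrist c [ 450.4 -120.3] size [37.2 42.2] yaw -0.6 z 0.0982 px [248. 326.]
t 15.77 at [ 0.5207 -0.0087  0.1742] yaw 0.22 F [7.6 2.  1.8] w 0.0854 | lin [ 0.1438 -0.0973  0.0058] rot [-0.21 -0.48 -8.28]
```

Emit:
jog_arm(jaw=[0,0,0,0,0,0,0,0], linear=[[0.03,-0.02,0],[0.06,-0.04,0],[0.09,-0.06,0],[0.12,-0.08,0],[0.144,-0.1,0],[0.146,-0.1,0.005],[0.146,-0.1,0.005],[0.146,-0.1,0.005]], delta_rot=[[0,0,-3],[0,0,-6],[0,0,-8.3],[0,0,-8.3],[0,0,-8.3],[0,0,-8.3],[0,0,-8.3],[0,0,-8.3]])

```text
clock: 16.43
eef_pos: [0.6586, 0.0858, 0.1669]
tool_rot: [0.997, 0.073, -0.002, 0.0]
ft_force: [-0.8, -0.3, 0.5]
grip_width: 0.0854
```

```bash
python3 -c "
from h import *
lids('wrist')
plan(.6642,.0892,.057,8.3)"
```

```text
wrist c [655.3 206.5] size [28.5 51.7] yaw -3.2 z 0.09 px [338.  35.]
wrist c [663.8  89.7] size [35.2 51.4] yaw 8.5 z 0.09 px [323. 208.]
wrist c [443.8 -73.5] size [37.  47.2] yaw 0.7 z 0.0951 px [ 43. 343.]
wrist c [ 423.4 -108.9] size [11.2 23.4] yaw -34.4 z 0.0976 px [ 31. 377.]
t 16.48 at [0.6585 0.0854 0.1677] yaw 8.33 F [-0.1 -0.3  0.2] w 0.0858 | lin [ 0.0064 -0.003   0.1107] rot [0.01 0.14 0.03]
```

Emit:
jog_arm(jaw=[0,0,0,0,0,0,0,0], linear=[[0.006,-0.003,0.02],[0.006,-0.003,0.04],[0.006,-0.003,0.06],[0.006,-0.003,0.08],[0.006,-0.003,0.1],[0.006,-0.003,0.11],[0.006,-0.003,0.111],[0.006,-0.003,0.111]], delta_rot=[[0,0,0],[0,0,0],[0,0,0],[0,0,0],[0,0,0],[0,0,0],[0,0,0],[0,0,0]])

```text
clock: 17.15
eef_pos: [0.6646, 0.0892, 0.0576]
tool_rot: [0.997, 0.072, -0.0, 0.0]
ft_force: [-0.4, -0.3, 1.1]
grip_width: 0.0853
```

Emit:
jog_arm(jaw=[1,1,1,1,1,1,1,1], linear=[[0,0,0],[0,0,0],[0,0,0],[0,0,0],[0,0,0],[0,0,0],[0,0,0],[0,0,0]], delta_rot=[[0,0,0],[0,0,0],[0,0,0],[0,0,0],[0,0,0],[0,0,0],[0,0,0],[0,0,0]])

```text
clock: 17.82
eef_pos: [0.6666, 0.0901, 0.0596]
tool_rot: [0.997, 0.073, 0.002, -0.0]
ft_force: [-0.3, -0.2, 5.6]
grip_width: 0.0588
```

```bash
python3 -c "
from h import *
plan(.446,-.0285,.165,0)"
```

```text
t 17.82 at [0.6666 0.0901 0.0596] yaw 8.35 F [-0.3 -0.2  5.6] w 0.0588 | lin [-0.2351  0.0854 -0.1063] rot [-0.   -0.21  8.35]
```

Emit:
jog_arm(jaw=[1,1,1,1,1,1,1,1], linear=[[0,0,-0.01],[0,0,-0.03],[0,0,-0.05],[-0.02,0.007,-0.07],[-0.045,0.016,-0.09],[-0.07,0.025,-0.105],[-0.095,0.034,-0.11],[-0.12,0.043,-0.11]], delta_rot=[[0,0,0],[0,0,0],[0,0,0],[0,0,2],[0,0,4],[0,0,6],[0,0,8.3],[0,0,8.3]])

```text
clock: 18.48
eef_pos: [0.5528, 0.0297, 0.1697]
tool_rot: [1.0, -0.0, 0.002, -0.0]
ft_force: [0.3, -0.1, -3.1]
grip_width: 0.059
```

```bash
python3 -c "
from h import *
plan(.446,-.0285,.165,0)
lids('top'); lids('scene')"
```

```text
t 18.48 at [0.5528 0.0297 0.1697] yaw -0.0 F [ 0.3 -0.1 -3.1] w 0.059 | lin [-0.1068  0.0582  0.0043] rot [-0.01 -0.22 -0.  ]
top c [656.2 207.1] size [26.  52.9] yaw -4.5 z 0.0897 px [240. 188.]
top c [ 444.9 -149.1] size [12.5 83.9] yaw -0.5 z 0.0826 px [367. 252.]
top c [446.9 -72.6] size [35.2 51.7] yaw 1.8 z 0.0938 px [341. 253.]
top c [ 446.8 -119. ] size [34.5 51.9] yaw -4.1 z 0.0975 px [357. 252.]
scene c [656.4 205.5] size [29.7 52.2] yaw -1.9 z 0.088 px [394. 171.]
scene c [446.5 -74.1] size [35.2 54.2] yaw 2.5 z 0.0935 px [255. 180.]
scene c [ 445.5 -120.4] size [35.6 53.1] yaw -1.3 z 0.0966 px [240. 189.]
scene c [ 447. -151.] size [13.7 88.8] yaw 1.1 z 0.0817 px [230. 200.]
```

Emit:
jog_arm(jaw=[1,1,1,1,1,1,1,1], linear=[[-0.02,0.011,0],[-0.045,0.025,0],[-0.07,0.04,0],[-0.09,0.051,0],[-0.106,0.058,0],[-0.106,0.058,0],[-0.106,0.058,0],[-0.106,0.058,0]], delta_rot=[[0,0,0],[0,0,0],[0,0,0],[0,0,0],[0,0,0],[0,0,0],[0,0,0],[0,0,0]])

```text
clock: 19.25
eef_pos: [0.448, -0.0279, 0.1678]
tool_rot: [1.0, 0.001, 0.001, -0.0]
ft_force: [-0.1, 0.5, -1.7]
grip_width: 0.0591
```

```bash
python3 -c "
from h import *
plan(.446,-.0285,.0675,0)
p=lids('wrist',.17,.22)
p,W=cloud('wrist')
for v in range(200,270,15): print(v,W[v,316].round(4))
"
```

```text
t 19.25 at [ 0.448  -0.0279  0.1678] yaw 0.06 F [-0.1  0.5 -1.7] w 0.0591 | lin [-0.0022  0.0006  0.1003] rot [-0.01 -0.1   0.06]
wrist c [448.6 -28. ] size [36.8 52.3] yaw -0.2 z 0.1982 px [316. 302.]
200 [ 0.4486 -0.0076  0.1195]
215 [ 0.4485 -0.0072  0.1464]
230 [ 0.4485 -0.0074  0.1659]
245 [ 0.4484 -0.0083  0.1798]
260 [ 0.4484 -0.0138  0.1831]
```

Emit:
jog_arm(jaw=[1,1,1,1,1,1,1,1], linear=[[-0.002,0.001,0.02],[-0.002,0.001,0.04],[-0.002,0.001,0.06],[-0.002,0.001,0.08],[-0.002,0.001,0.09],[-0.002,0.001,0.096],[-0.002,0.001,0.099],[-0.002,0.001,0.1]], delta_rot=[[0,0,0],[0,0,0],[0,0,0],[0,0,0],[0,0,0],[0,0,0],[0,0,0],[0,0,0]])

```text
clock: 20.02
eef_pos: [0.4452, -0.0288, 0.0676]
tool_rot: [1.0, 0.001, -0.0, -0.0]
ft_force: [-5.5, 0.3, 7.9]
grip_width: 0.0589
```

Emit:
jog_arm(jaw=[0,0,0,0,0,0,0,0], linear=[[0,0,-0.001],[0,0,-0.001],[0,0,-0.001],[0,0,-0.001],[0,0,-0.001],[0,0,-0.001],[0,0,-0.001],[0,0,-0.001]], delta_rot=[[0,0,0],[0,0,0],[0,0,0],[0,0,0],[0,0,0],[0,0,0],[0,0,0],[0,0,0]])

```text
clock: 20.68
eef_pos: [0.4449, -0.0291, 0.0683]
tool_rot: [1.0, 0.0, 0.0, -0.0]
ft_force: [0.5, 0.4, 0.5]
grip_width: 0.0854
```

Emit:
jog_arm(jaw=[0,0,0,0,0,0,0,0], linear=[[0,0,-0.01],[0,0,-0.03],[0,0,-0.05],[0,0,-0.07],[0,0,-0.09],[0.015,-0.01,-0.105],[0.04,-0.05,-0.105],[0.07,-0.085,-0.105]], delta_rot=[[0,0,0],[0,0,0],[0,0,0],[0,0,0],[0,0,0],[0,0,0],[0,0,0],[0,0,0]])

```text
clock: 21.35
eef_pos: [0.5093, 0.0486, 0.1751]
tool_rot: [1.0, -0.001, 0.001, -0.0]
ft_force: [0.6, -2.1, 0.3]
grip_width: 0.0854
```

```bash
python3 -c "
from h import *
lids('wrist'); lids('scene')
plan(.6557,.2063,.17,-4.2)"
```

```text
wrist c [450.3 -28.6] size [36.5 43.3] yaw -1.2 z 0.0979 px [249. 298.]
wrist c [451.5 -65.5] size [41.6 44.5] yaw 25.4 z 0.0952 px [248. 333.]
scene c [444.9 -29.1] size [35.8 55. ] yaw 0.7 z 0.096 px [269. 169.]
scene c [655.6 206.6] size [30.2 51.2] yaw -3.5 z 0.088 px [395. 171.]
scene c [447.2 -73.6] size [34.9 54.2] yaw 2.1 z 0.0937 px [255. 180.]
scene c [ 445.2 -120.4] size [35.8 54.3] yaw -0.1 z 0.0965 px [240. 189.]
scene c [ 445.2 -149.9] size [15.4 87.5] yaw -0.2 z 0.082 px [230. 200.]
t 21.45 at [0.5121 0.0521 0.1735] yaw 0.34 F [-0.3 -0.9 -0.4] w 0.0855 | lin [ 0.1445 -0.1533  0.0043] rot [-0.12 -0.22  4.54]
```

Emit:
jog_arm(jaw=[0,0,0,0,0,0,0,0], linear=[[0.026,-0.027,0],[0.052,-0.054,0],[0.078,-0.081,0],[0.104,-0.108,0],[0.13,-0.135,0],[0.147,-0.154,0.004],[0.147,-0.154,0.004],[0.147,-0.154,0.004]], delta_rot=[[0,0,2],[0,0,4],[0,0,4.3],[0,0,4.3],[0,0,4.3],[0,0,4.3],[0,0,4.3],[0,0,4.3]])

```text
clock: 22.12
eef_pos: [0.6549, 0.203, 0.1671]
tool_rot: [0.999, -0.036, -0.002, 0.001]
ft_force: [0.2, -0.2, -0.4]
grip_width: 0.0857
```

```bash
python3 -c "
from h import *
lids('wrist')
plan(.6557,.2065,.057,-4)"
```

```text
wrist c [655.4 206.8] size [28.2 51.5] yaw -2.2 z 0.09 px [316. 207.]
t 22.17 at [0.6545 0.202  0.168 ] yaw -4.23 F [-1.1  0.3 -0.7] w 0.0855 | lin [ 0.0012 -0.0047  0.111 ] rot [ 0.09  0.15 -0.23]
```

Emit:
jog_arm(jaw=[0,0,0,0,0,0,0,0], linear=[[0.001,-0.0045,0.02],[0.001,-0.0045,0.04],[0.001,-0.0045,0.06],[0.001,-0.0045,0.08],[0.001,-0.0045,0.1],[0.001,-0.0045,0.11],[0.001,-0.0045,0.111],[0.001,-0.0045,0.111]], delta_rot=[[0,0,-1],[0,0,-1],[0,0,-1],[0,0,-1],[0,0,-1],[0,0,-1],[0,0,-1],[0,0,-1]])

```text
clock: 22.83
eef_pos: [0.656, 0.2058, 0.0585]
tool_rot: [1.0, -0.029, -0.001, 0.0]
ft_force: [0.1, 0.9, 1.2]
grip_width: 0.0858
```

Emit:
jog_arm(jaw=[1,1,1,1,1,1,1,1], linear=[[0,0,0],[0,0,0],[0,0,0],[0,0,0],[0,0,0],[0,0,0],[0,0,0],[0,0,0]], delta_rot=[[0,0,0],[0,0,0],[0,0,0],[0,0,0],[0,0,0],[0,0,0],[0,0,0],[0,0,0]])

```text
clock: 23.5
eef_pos: [0.6579, 0.2073, 0.0607]
tool_rot: [1.0, -0.028, 0.002, -0.001]
ft_force: [-1.0, 0.2, 5.5]
grip_width: 0.0593
```

```bash
python3 -c "
from h import *
plan(.446,.0125,.165,0)"
```

```text
t 23.5 at [0.6579 0.2073 0.0607] yaw -3.24 F [-1.   0.2  5.5] w 0.0593 | lin [-0.2002  0.2064 -0.1053] rot [-0.07 -0.21 -3.24]
```

Emit:
jog_arm(jaw=[1,1,1,1,1,1,1,1], linear=[[0,0,-0.01],[0,0,-0.03],[0,0,-0.05],[-0.02,0.02,-0.07],[-0.04,0.041,-0.09],[-0.06,0.062,-0.105],[-0.08,0.083,-0.11],[-0.1,0.104,-0.11]], delta_rot=[[0,0,0],[0,0,0],[0,0,0],[0,0,-1],[0,0,-2],[0,0,-3.2],[0,0,-3.2],[0,0,-3.2]])

```text
clock: 24.17
eef_pos: [0.5509, 0.1082, 0.1706]
tool_rot: [1.0, -0.0, 0.002, -0.0]
ft_force: [0.5, -1.1, -2.4]
grip_width: 0.059
```

```bash
python3 -c "
from h import *
plan(.446,.0125,.168,0)"
```

```text
t 24.17 at [0.5509 0.1082 0.1706] yaw -0.02 F [ 0.5 -1.1 -2.4] w 0.059 | lin [-0.1049  0.0958  0.0022] rot [-0.03 -0.21 -0.02]
```

Emit:
jog_arm(jaw=[1,1,1,1,1,1,1,1], linear=[[-0.02,0.018,0],[-0.045,0.04,0],[-0.07,0.062,0],[-0.09,0.08,0],[-0.104,0.094,0],[-0.104,0.094,0],[-0.104,0.094,0],[-0.104,0.094,0]], delta_rot=[[0,0,0],[0,0,0],[0,0,0],[0,0,0],[0,0,0],[0,0,0],[0,0,0],[0,0,0]])

```text
clock: 24.83
eef_pos: [0.4476, 0.0151, 0.1688]
tool_rot: [1.0, -0.0, 0.001, -0.0]
ft_force: [-0.7, -0.9, -3.2]
grip_width: 0.0591
```

```bash
python3 -c "
from h import *
plan(.446,.0125,.0675,0)
p=lids('wrist',.17,.22)
p,W=cloud('wrist')
for v in range(200,270,15): print(v,W[v,316].round(4))
lids('scene')
"
```

```text
t 24.83 at [0.4476 0.0151 0.1688] yaw -0.05 F [-0.7 -0.9 -3.2] w 0.0591 | lin [-0.0017  0.0026  0.1013] rot [-0.02 -0.09 -0.05]
wrist c [448.3  14.8] size [29.3 52.2] yaw 0.6 z 0.1982 px [316. 303.]
200 [ 0.4485 -0.0018  0.0094]
215 [0.4482 0.0309 0.1348]
230 [0.4482 0.0312 0.1572]
245 [0.4482 0.0315 0.1745]
260 [0.4482 0.0276 0.1813]
scene c [446.2 -28.6] size [36.9 55.1] yaw 1.1 z 0.096 px [269. 169.]
scene c [446.5 -74. ] size [35.3 53.2] yaw 0.4 z 0.0933 px [255. 180.]
scene c [ 445.3 -120.1] size [36.3 55.2] yaw -0.3 z 0.0965 px [240. 189.]
scene c [ 446.2 -151. ] size [12.6 89.2] yaw -0.0 z 0.0816 px [230. 200.]
```

Emit:
jog_arm(jaw=[1,1,1,1,1,1,1,1], linear=[[-0.002,0.002,0.01],[-0.002,0.002,0.03],[-0.002,0.002,0.05],[-0.002,0.002,0.07],[-0.002,0.002,0.085],[-0.002,0.002,0.095],[-0.002,0.002,0.099],[-0.002,0.002,0.1005]], delta_rot=[[0,0,0],[0,0,0],[0,0,0],[0,0,0],[0,0,0],[0,0,0],[0,0,0],[0,0,0]])

```text
clock: 25.65
eef_pos: [0.4439, 0.0134, 0.0686]
tool_rot: [1.0, 0.0, -0.001, -0.0]
ft_force: [-11.4, 0.1, 25.9]
grip_width: 0.0592
```

Emit:
jog_arm(jaw=[0,0,0,0,0,0,0,0], linear=[[0,0,-0.001],[0,0,-0.001],[0,0,-0.001],[0,0,-0.001],[0,0,-0.001],[0,0,-0.001],[0,0,-0.001],[0,0,-0.001]], delta_rot=[[0,0,0],[0,0,0],[0,0,0],[0,0,0],[0,0,0],[0,0,0],[0,0,0],[0,0,0]])

```text
clock: 26.32
eef_pos: [0.4448, 0.0128, 0.0688]
tool_rot: [1.0, -0.0, -0.0, 0.0]
ft_force: [0.5, -0.0, -0.5]
grip_width: 0.0854
```

Emit:
jog_arm(jaw=[0,0,0,0,0,1,1,1], linear=[[0,0,-0.01],[0,0,-0.03],[0,0,-0.05],[0,0,-0.07],[0,0,-0.09],[0,-0.03,-0.11],[0,-0.07,-0.12],[0,-0.11,-0.12]], delta_rot=[[0,0,0],[0,0,0],[0,0,0],[0,0,0],[0,0,0],[0,0,0],[0,0,0],[0,0,0]])

```text
clock: 26.98
eef_pos: [0.4468, 0.1237, 0.1919]
tool_rot: [1.0, -0.002, 0.003, -0.001]
ft_force: [1.0, -0.2, 0.4]
grip_width: 0.0515
```

```bash
python3 -c "
from h import *
p=lids('scene')
p,W=cloud('wrist'); cv2.imwrite('pics/w9.png',p[:,:,::-1])
z=W[...,2];m=(z>.07)&(z<.095)&(abs(W[...,0]-.446)<.02)&(W[...,1]>.1)&(W[...,1]<.2)
print('post',np.nanmin(W[m],0),np.nanmax(W[m],0),m.sum())
plan(.446,.19,.19,0)
"
```

```text
scene c [444.5  12.7] size [28.2 53.7] yaw 0.3 z 0.0958 px [281. 160.]
scene c [445.8 -29.9] size [35.  53.7] yaw 1.1 z 0.0965 px [269. 169.]
scene c [447.4 -74.4] size [36.2 54.2] yaw 1.9 z 0.0936 px [255. 180.]
scene c [ 445.1 -119.9] size [35.7 54.8] yaw -1.3 z 0.0963 px [240. 189.]
scene c [ 445.8 -150. ] size [14.8 87. ] yaw -0.4 z 0.0815 px [230. 200.]
post [0.43040283 0.13623778 0.07005111] [0.46000674 0.15026774 0.08682413] 650
t 27.08 at [0.4455 0.1276 0.1897] yaw 0.37 F [-0.  -1.1  0.1] w 0.0363 | lin [ 0.0009 -0.0624 -0.0001] rot [-0.15 -0.15  0.37]
```

View pics/w9.png

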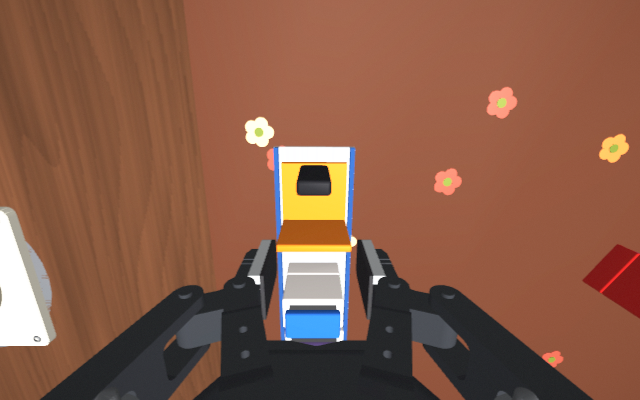

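Emit:
jog_arm(jaw=[1,1,1,1,1,1,1,1], linear=[[0,-0.025,0],[0,-0.052,0],[0,-0.052,0],[0,-0.052,0.02],[0,-0.052,0.05],[0,-0.052,0.08],[0,-0.052,0.105],[0,-0.052,0.115]], delta_rot=[[0,0,0],[0,0,0],[0,0,0],[0,0,0],[0,0,0],[0,0,0],[0,0,0],[0,0,0]])

```text
clock: 27.75
eef_pos: [0.4422, 0.1728, 0.0701]
tool_rot: [1.0, -0.001, -0.003, 0.001]
ft_force: [0.2, 0.1, -0.1]
grip_width: 0.0002
```

```bash
python3 -c "
from h import *
plan(.446,.12,.075,0)"
```

```text
t 27.75 at [0.4422 0.1728 0.0701] yaw -0.08 F [ 0.2  0.1 -0.1] w 0.0002 | lin [ 0.0038  0.0528 -0.0048] rot [ 0.17  0.36 -0.08]
```

Emit:
jog_arm(jaw=[1,1,1,1,1,1,1,1], linear=[[0.003,0.005,0],[0.003,0.012,0],[0.003,0.019,0],[0.003,0.026,0],[0.003,0.034,0],[0.003,0.042,0],[0.003,0.048,0],[0.003,0.052,0]], delta_rot=[[0,0,0],[0,0,0],[0,0,0],[0,0,0],[0,0,0],[0,0,0],[0,0,0],[0,0,0]])

```text
clock: 28.42
eef_pos: [0.4487, 0.1221, 0.0747]
tool_rot: [1.0, -0.001, 0.001, -0.0]
ft_force: [-0.3, 2.7, 2.6]
grip_width: -0.0
```

Emit:
jog_arm(jaw=[1,1,1,1,1,1,1,1], linear=[[0,0.002,0],[0,0.004,0],[0,0.006,0],[0,0.008,0],[0,0.01,0],[0,0.012,0],[0,0.014,0],[0,0.016,0]], delta_rot=[[0,0,0],[0,0,0],[0,0,0],[0,0,0],[0,0,0],[0,0,0],[0,0,0],[0,0,0]])

```text
clock: 29.08
eef_pos: [0.4481, 0.107, 0.0738]
tool_rot: [1.0, -0.0, 0.0, -0.0]
ft_force: [1.4, 3.8, 2.4]
grip_width: -0.0004
```

```bash
python3 -c "
from h import *
plan(.446,.097,.07,0)
lids('scene')"
```

```text
t 29.08 at [0.4481 0.107  0.0738] yaw -0.02 F [1.4 3.8 2.4] w -0.0004 | lin [-0.0021  0.01    0.0038] rot [-0.04 -0.02 -0.02]
scene c [444.3   9.6] size [29.4 53.2] yaw 0.3 z 0.0963 px [281. 161.]
scene c [445.6 -29.2] size [35.6 53. ] yaw 1.0 z 0.0961 px [269. 169.]
scene c [446.3 -74.3] size [35.2 55.5] yaw 0.4 z 0.0937 px [255. 180.]
scene c [ 446.6 -120.2] size [34.7 53.6] yaw 0.1 z 0.0967 px [240. 189.]
scene c [ 446.4 -151. ] size [13.2 87.3] yaw 0.2 z 0.0817 px [230. 200.]
```

Emit:
jog_arm(jaw=[1,1,1,1,1,1,1,1], linear=[[0,0.001,0],[0,0.002,0],[0,0.003,0],[0,0.004,0],[0,0.005,0],[0,0.006,0],[0,0.007,0],[0,0.008,0]], delta_rot=[[0,0,0],[0,0,0],[0,0,0],[0,0,0],[0,0,0],[0,0,0],[0,0,0],[0,0,0]])

```text
clock: 29.8
eef_pos: [0.4481, 0.0996, 0.0738]
tool_rot: [1.0, -0.0, 0.0, -0.001]
ft_force: [0.6, 5.7, 1.1]
grip_width: -0.0
```

Emit:
jog_arm(jaw=[1,1,1,1,1,1,1,1], linear=[[0,0.0005,0],[0,0.001,0],[0,0.0015,0],[0,0.002,0],[0,0.0025,0],[0,0.003,0],[0,0.003,0],[0,0.003,0]], delta_rot=[[0,0,0],[0,0,0],[0,0,0],[0,0,0],[0,0,0],[0,0,0],[0,0,0],[0,0,0]])

```text
clock: 30.47
eef_pos: [0.4481, 0.097, 0.0739]
tool_rot: [1.0, 0.0, 0.0, -0.001]
ft_force: [0.8, 6.2, 0.4]
grip_width: -0.0001
```

```bash
python3 -c "
from h import *
plan(.446,.097,.07,0)
lids('scene')"
```

```text
t 30.47 at [0.4481 0.097  0.0739] yaw 0.0 F [0.8 6.2 0.4] w -0.0001 | lin [-0.0021 -0.      0.0039] rot [-0.15 -0.02  0.  ]
scene c [445.6 -21.5] size [54.9 68.7] yaw -1.2 z 0.096 px [271. 168.]
scene c [446.3 -80.3] size [34.2 54.7] yaw -1.7 z 0.0934 px [253. 181.]
scene c [ 446.1 -122. ] size [35.8 53.3] yaw -0.1 z 0.0966 px [239. 190.]
scene c [ 446.4 -150.9] size [13.2 88.9] yaw -1.1 z 0.0818 px [230. 200.]
```

Emit:
jog_arm(jaw=[1,1,1,1,1,1,1,1], linear=[[0,0.0005,0],[0,0.001,0],[0,0.0015,0],[0,0.002,0],[0,0.002,0],[0,0.002,0],[0,0.002,0],[0,0.002,0]], delta_rot=[[0,0,0],[0,0,0],[0,0,0],[0,0,0],[0,0,0],[0,0,0],[0,0,0],[0,0,0]])

```text
clock: 31.18
eef_pos: [0.4481, 0.0955, 0.0739]
tool_rot: [1.0, 0.0, 0.0, -0.002]
ft_force: [1.7, 8.3, -0.1]
grip_width: -0.0002
```

```bash
python3 -c "
from h import *
plan(.446,.097,.07,0)
p=lids('scene'); cv2.imwrite('pics/s10.png',p[130:230,200:320][:,:,::-1].repeat(5,0).repeat(5,1))"
```

```text
t 31.18 at [0.4481 0.0955 0.0739] yaw 0.03 F [ 1.7  8.3 -0.1] w -0.0002 | lin [-0.0021 -0.0014  0.0039] rot [-0.22 -0.01  0.03]
scene c [445.2 -23.8] size [53.6 69.2] yaw -88.7 z 0.0961 px [271. 168.]
scene c [446.4 -82.1] size [34.7 53.9] yaw 0.4 z 0.0935 px [253. 181.]
scene c [ 444.6 -123.6] size [35.5 53.7] yaw -1.8 z 0.0964 px [239. 190.]
scene c [ 446.3 -150.8] size [13.1 87.6] yaw 0.7 z 0.0816 px [230. 200.]
```

View pics/s10.png

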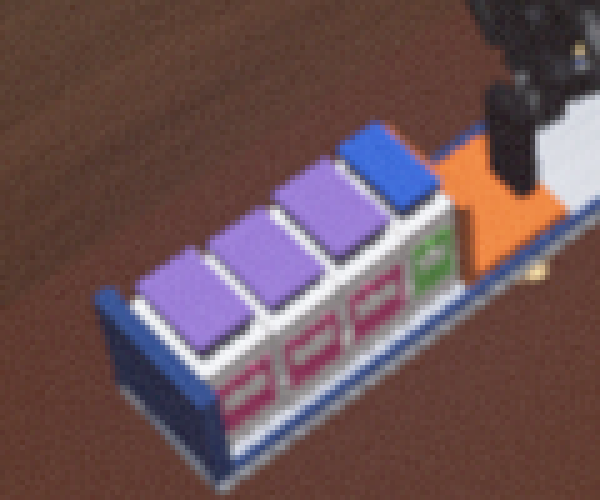

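Emit:
jog_arm(jaw=[1,1,1,1,1,1,1,1], linear=[[0,0.0005,0],[0,0.001,0],[0,0.0015,0],[0,0.002,0],[0,0.0025,0],[0,0.0025,0],[0,0.0025,0],[0,0.0025,0]], delta_rot=[[0,0,0],[0,0,0],[0,0,0],[0,0,0],[0,0,0],[0,0,0],[0,0,0],[0,0,0]])

```text
clock: 31.9
eef_pos: [0.4481, 0.0955, 0.0739]
tool_rot: [1.0, 0.001, -0.0, -0.005]
ft_force: [0.6, 15.6, -0.1]
grip_width: -0.0002
```

```bash
python3 -c "
from h import *
plan(.446,.097,.07,0)
p=lids('scene')"
```

```text
t 31.9 at [0.4481 0.0955 0.0739] yaw 0.13 F [ 0.6 15.6 -0.1] w -0.0002 | lin [-0.002  -0.0015  0.004 ] rot [-0.55  0.    0.13]
scene c [445.   -1.9] size [28.6 53.9] yaw -1.1 z 0.0962 px [277. 163.]
scene c [445.4 -39.5] size [35.  55.2] yaw -1.8 z 0.0963 px [266. 172.]
scene c [446.8 -82.4] size [35.2 53.4] yaw -2.1 z 0.0939 px [253. 182.]
scene c [ 445.3 -123.7] size [34.8 54. ] yaw 0.1 z 0.0962 px [239. 190.]
scene c [ 445.7 -150.7] size [13.9 87.5] yaw -0.3 z 0.0817 px [230. 200.]
```

Emit:
jog_arm(jaw=[1,1,1,1,1,1,1,1], linear=[[0,-0.004,0],[0,-0.015,0],[0,-0.015,-0.01],[0,-0.015,-0.04],[0,-0.015,-0.07],[0,0.01,-0.08],[0,0.04,-0.08],[0,0.07,-0.08]], delta_rot=[[0,0,0],[0,0,0],[0,0,0],[0,0,0],[0,0,0],[0,0,0],[0,0,0],[0,0,0]])

```text
clock: 32.62
eef_pos: [0.4476, 0.0205, 0.1545]
tool_rot: [1.0, 0.0, 0.0, 0.001]
ft_force: [1.0, -0.4, -0.5]
grip_width: 0.0001
```

```bash
python3 -c "
from h import *
lids('scene')
plan(.4455,-.0025,.13,0)"
```

```text
scene c [445.1 -22.9] size [53.6 69.7] yaw -0.3 z 0.096 px [271. 168.]
scene c [446.6 -82.1] size [34.7 55.1] yaw -1.4 z 0.0936 px [253. 182.]
scene c [ 444.9 -123.9] size [35.1 55.9] yaw -0.5 z 0.0964 px [239. 190.]
scene c [ 446.5 -150.9] size [13.1 86.7] yaw -0.0 z 0.0813 px [230. 199.]
t 32.67 at [0.4468 0.0157 0.1539] yaw -0.27 F [-0.9 -4.1 -0.1] w 0.0 | lin [-0.0012  0.0181  0.024 ] rot [ 0.35  0.08 -0.27]
```

Emit:
jog_arm(jaw=[1,1,1,1,1,1,1,1], linear=[[-0.001,0.01,0.01],[-0.001,0.017,0.024],[-0.001,0.017,0.024],[-0.001,0.017,0.024],[-0.001,0.017,0.024],[-0.001,0.017,0.024],[-0.001,0.017,0.024],[-0.001,0.017,0.024]], delta_rot=[[0,0,0],[0,0,0],[0,0,0],[0,0,0],[0,0,0],[0,0,0],[0,0,0],[0,0,0]])

```text
clock: 33.33
eef_pos: [0.4472, 0.0048, 0.1303]
tool_rot: [1.0, -0.0, 0.0, 0.0]
ft_force: [-0.1, -0.1, 0.4]
grip_width: 0.0001
```

```bash
python3 -c "
from h import *
p=lids('scene'); cv2.imwrite('pics/s11.png',p[110:230,200:340][:,:,::-1].repeat(5,0).repeat(5,1))
plan(.4455,-.0025,.107,0)"
```

```text
scene c [444.4  -1.8] size [28.3 53.7] yaw -0.8 z 0.0956 px [277. 164.]
scene c [446.5 -39.8] size [35.7 55.7] yaw -1.8 z 0.0959 px [266. 172.]
scene c [445.7 -82.1] size [35.3 54.5] yaw -0.6 z 0.0936 px [253. 181.]
scene c [ 444.9 -123.6] size [35.4 53.1] yaw 0.2 z 0.0963 px [239. 190.]
scene c [ 445.  -151.3] size [13.2 87. ] yaw 0.9 z 0.0817 px [230. 200.]
t 33.38 at [0.4471 0.0047 0.1302] yaw -0.01 F [-0.1  0.3 -0.1] w -0.0001 | lin [-0.0016  0.0072  0.0232] rot [ 0.   -0.04 -0.01]
```

View pics/s11.png

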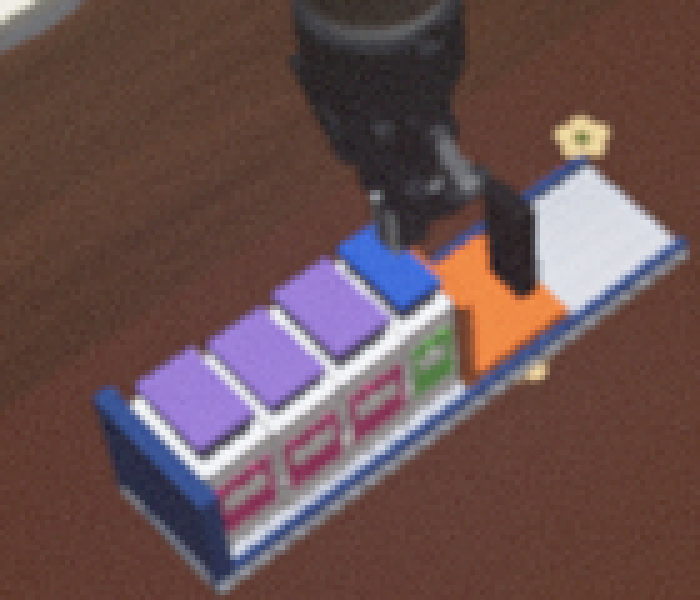

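Emit:
jog_arm(jaw=[1,1,1,1,1,1,1,1], linear=[[-0.0015,0.007,0],[-0.0015,0.007,0.006],[-0.0015,0.007,0.012],[-0.0015,0.007,0.015],[-0.0015,0.007,0.017],[-0.0015,0.007,0.019],[-0.0015,0.007,0.021],[-0.0015,0.007,0.022]], delta_rot=[[0,0,0],[0,0,0],[0,0,0],[0,0,0],[0,0,0],[0,0,0],[0,0,0],[0,0,0]])

```text
clock: 34.05
eef_pos: [0.4448, -0.0028, 0.1077]
tool_rot: [1.0, -0.0, -0.0, 0.0]
ft_force: [-2.4, -0.4, 5.1]
grip_width: 0.0001
```

Emit:
jog_arm(jaw=[1,1,1,1,1,1,1,1], linear=[[0,0,0.0005],[0,0,0.001],[0,0,0.0015],[0,0,0.002],[0,0,0.0025],[0,0,0.003],[0,0,0.003],[0,0,0.003]], delta_rot=[[0,0,0],[0,0,0],[0,0,0],[0,0,0],[0,0,0],[0,0,0],[0,0,0],[0,0,0]])

```text
clock: 34.72
eef_pos: [0.4451, -0.0028, 0.1051]
tool_rot: [1.0, -0.0, -0.0, 0.0]
ft_force: [-4.5, -1.8, 7.6]
grip_width: 0.0004
```

Emit:
jog_arm(jaw=[1,1,1,1,1,1,1,1], linear=[[0,0,0.0005],[0,0,0.001],[0,0,0.0015],[0,0,0.0015],[0,0,0.0015],[0,0,0.0015],[0,0,0.0015],[0,0,0.0015]], delta_rot=[[0,0,0],[0,0,0],[0,0,0],[0,0,0],[0,0,0],[0,0,0],[0,0,0],[0,0,0]])

```text
clock: 35.38
eef_pos: [0.4454, -0.0028, 0.105]
tool_rot: [1.0, -0.0, 0.001, 0.0]
ft_force: [-7.3, -1.5, 19.3]
grip_width: 0.0
```

```bash
python3 -c "
from h import *
p=lids('scene')
plan(.4455,-.0405,.125,0)"
```

```text
scene c [445.7 -29.6] size [53.5 56. ] yaw -89.6 z 0.0958 px [270. 170.]
scene c [446.3 -82.1] size [34.5 54.8] yaw -0.6 z 0.0939 px [253. 181.]
scene c [ 445.2 -123.9] size [36.6 54.5] yaw 0.8 z 0.0963 px [239. 190.]
scene c [ 446.1 -151.2] size [12.8 86. ] yaw -0.4 z 0.0819 px [230. 199.]
t 35.43 at [ 0.4453 -0.0028  0.105 ] yaw -0.05 F [-7.5 -2.3 18.1] w 0.0003 | lin [ 0.0002  0.0377 -0.02  ] rot [ 0.02 -0.06 -0.05]
```

Emit:
jog_arm(jaw=[1,1,1,1,1,1,1,1], linear=[[0,0,-0.01],[0,0,-0.022],[0,0.012,-0.022],[0,0.026,-0.022],[0,0.0377,-0.022],[0,0.0377,-0.022],[0,0.0377,-0.02],[0,0.0377,-0.015]], delta_rot=[[0,0,0],[0,0,0],[0,0,0],[0,0,0],[0,0,0],[0,0,0],[0,0,0],[0,0,0]])

```text
clock: 36.1
eef_pos: [0.4461, -0.04, 0.1184]
tool_rot: [1.0, -0.0, 0.001, -0.0]
ft_force: [-0.3, 0.4, 0.2]
grip_width: -0.0001
```

Emit:
jog_arm(jaw=[1,1,1,1,1,1,1,1], linear=[[0,0,0.003],[0,0,0.006],[0,0,0.008],[0,0,0.01],[0,0,0.012],[0,0,0.0135],[0,0,0.015],[0,0,0.015]], delta_rot=[[0,0,0],[0,0,0],[0,0,0],[0,0,0],[0,0,0],[0,0,0],[0,0,0],[0,0,0]])

```text
clock: 36.77
eef_pos: [0.4454, -0.0398, 0.1049]
tool_rot: [1.0, -0.0, 0.001, -0.0]
ft_force: [-4.2, 2.4, 17.0]
grip_width: 0.0002
```

```bash
python3 -c "
from h import *
p=lids('scene')
plan(.4455,-.0825,.125,0)"
```

```text
scene c [460.7  -1.7] size [20.  27.5] yaw -88.0 z 0.0865 px [281. 169.]
scene c [446.  -62.6] size [53.3 74.5] yaw -88.6 z 0.0933 px [258. 179.]
scene c [ 445.5 -123.6] size [36.2 53.7] yaw 0.3 z 0.0961 px [239. 190.]
scene c [ 444.7 -150.9] size [13.5 86.9] yaw -0.4 z 0.0816 px [230. 200.]
t 36.82 at [ 0.4454 -0.0398  0.1049] yaw -0.01 F [-6.   2.4 17.2] w -0.0002 | lin [ 0.0002  0.0427 -0.0201] rot [-0.05 -0.06 -0.01]
```

Emit:
jog_arm(jaw=[1,1,1,1,1,1,1,1], linear=[[0,0,-0.01],[0,0,-0.022],[0,0.013,-0.022],[0,0.028,-0.022],[0,0.042,-0.022],[0,0.042,-0.022],[0,0.042,-0.02],[0,0.042,-0.015]], delta_rot=[[0,0,0],[0,0,0],[0,0,0],[0,0,0],[0,0,0],[0,0,0],[0,0,0],[0,0,0]])

```text
clock: 37.48
eef_pos: [0.4456, -0.0821, 0.1183]
tool_rot: [1.0, -0.0, 0.0, -0.0]
ft_force: [0.1, 0.7, -0.6]
grip_width: 0.0
```

Emit:
jog_arm(jaw=[1,1,1,1,1,1,1,1], linear=[[0,0,0.003],[0,0,0.006],[0,0,0.008],[0,0,0.01],[0,0,0.012],[0,0,0.0135],[0,0,0.015],[0,0,0.015]], delta_rot=[[0,0,0],[0,0,0],[0,0,0],[0,0,0],[0,0,0],[0,0,0],[0,0,0],[0,0,0]])

```text
clock: 38.15
eef_pos: [0.445, -0.0818, 0.1049]
tool_rot: [1.0, -0.0, 0.0, -0.0]
ft_force: [-6.1, 2.9, 16.6]
grip_width: 0.0001
```

```bash
python3 -c "
from h import *
p=lids('scene')
plan(.4455,-.1243,.125,0)"
```

```text
scene c [443.8  -2.1] size [28.5 53.2] yaw 4.1 z 0.0867 px [277. 165.]
scene c [446.  -38.7] size [33.5 52.5] yaw -4.4 z 0.0869 px [269. 175.]
scene c [ 445.4 -108. ] size [54.6 66.1] yaw -0.6 z 0.0962 px [244. 188.]
scene c [ 445.8 -150.9] size [13.6 85.7] yaw -0.3 z 0.0816 px [230. 200.]
t 38.2 at [ 0.445  -0.0818  0.1049] yaw -0.01 F [-6.2  2.3 16.6] w 0.0 | lin [ 0.0005  0.0425 -0.0201] rot [-0.05 -0.03 -0.01]
```

Emit:
jog_arm(jaw=[1,1,1,1,1,1,1,1], linear=[[0,0,-0.01],[0,0,-0.022],[0,0.013,-0.022],[0,0.028,-0.022],[0,0.0415,-0.022],[0,0.0415,-0.022],[0,0.0415,-0.02],[0,0.0415,-0.015]], delta_rot=[[0,0,0],[0,0,0],[0,0,0],[0,0,0],[0,0,0],[0,0,0],[0,0,0],[0,0,0]])

```text
clock: 38.87
eef_pos: [0.4456, -0.1237, 0.1183]
tool_rot: [1.0, -0.0, 0.001, 0.0]
ft_force: [-0.4, 0.2, 0.4]
grip_width: -0.0
```

Emit:
jog_arm(jaw=[1,1,1,1,1,1,1,1], linear=[[0,0,0.003],[0,0,0.006],[0,0,0.008],[0,0,0.01],[0,0,0.012],[0,0,0.0135],[0,0,0.015],[0,0,0.015]], delta_rot=[[0,0,0],[0,0,0],[0,0,0],[0,0,0],[0,0,0],[0,0,0],[0,0,0],[0,0,0]])

```text
clock: 39.53
eef_pos: [0.4451, -0.1233, 0.1049]
tool_rot: [1.0, -0.0, 0.0, -0.0]
ft_force: [-6.1, 1.8, 17.3]
grip_width: 0.0001
```

Emit:
jog_arm(jaw=[1,1,1,1,1,1,1,1], linear=[[0,0,-0.01],[0,0,-0.03],[0,0,-0.06],[-0.02,0.03,-0.09],[-0.04,0.06,-0.12],[-0.06,0.09,-0.12],[-0.06,0.12,-0.12],[-0.06,0.15,-0.12]], delta_rot=[[0,0,0],[0,0,0],[0,0,0],[0,0,0],[0,0,0],[0,0,0],[0,0,0],[0,0,0]])

```text
clock: 40.2
eef_pos: [0.3845, -0.2755, 0.2244]
tool_rot: [1.0, -0.001, 0.001, 0.001]
ft_force: [1.3, 0.5, 0.3]
grip_width: -0.0003
```

```bash
python3 -c "
from h import *
p=lids('scene'); q=lids('top'); w=lids('wrist')
cv2.imwrite('pics/s12.png',p[110:230,200:340][:,:,::-1].repeat(5,0).repeat(5,1))
cv2.imwrite('pics/t12.png',q[100:300,180:460][:,:,::-1].repeat(2,0).repeat(2,1))
cv2.imwrite('pics/w12.png',w[:,:,::-1])
plan(.4455,-.1243,.125,0)"
```

```text
scene c [444.7  -1.7] size [28.8 52. ] yaw 1.9 z 0.0869 px [277. 165.]
scene c [445.7 -39.2] size [35.7 52.8] yaw -0.3 z 0.0868 px [266. 174.]
scene c [446.1 -81.4] size [34.6 52.9] yaw -3.1 z 0.0867 px [253. 183.]
scene c [ 446.1 -123.2] size [34.2 54.4] yaw 0.1 z 0.0868 px [239. 192.]
scene c [ 445.8 -150.4] size [13.2 86.5] yaw -0.3 z 0.0817 px [230. 199.]
top c [ 444.4 -129.8] size [50.6 84.3] yaw 0.4 z 0.0854 px [361. 253.]
top c [446.9 -80.3] size [36.  51.9] yaw 1.1 z 0.0872 px [343. 253.]
top c [447.9 -38.4] size [35.6 54.4] yaw -0.1 z 0.0879 px [329. 254.]
top c [445.7  -0.6] size [25.8 54.7] yaw -3.9 z 0.0873 px [315. 256.]
wrist c [ 444.7 -131.8] size [21.  51.3] yaw 0.4 z 0.0887 px [388.  13.]
wrist c [ 445.1 -151. ] size [12.8 87.4] yaw -0.0 z 0.0836 px [387.  43.]
t 40.35 at [ 0.3849 -0.2754  0.2228] yaw -0.24 F [-0.2  0.3 -0.5] w 0.0 | lin [ 0.06   -0.1513  0.0978] rot [-0.   -0.   -0.24]
```

View pics/s12.png

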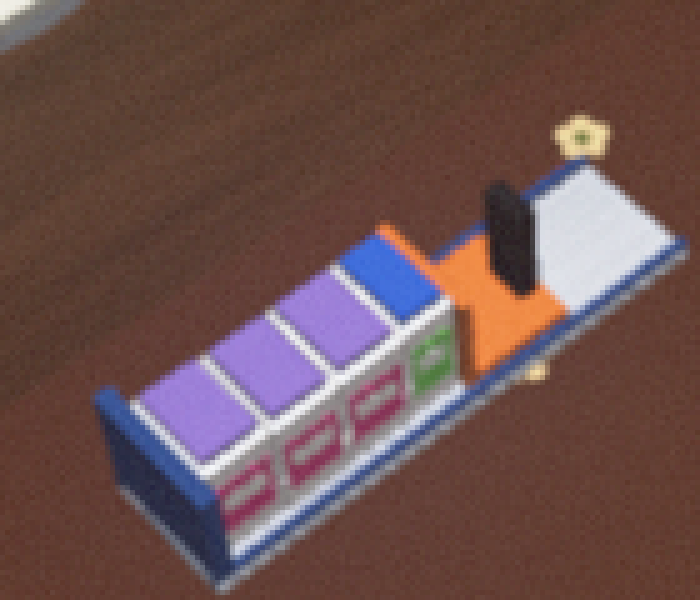

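View pics/t12.png

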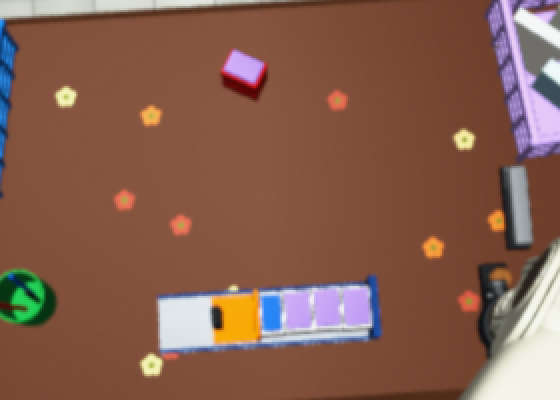

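View pics/w12.png

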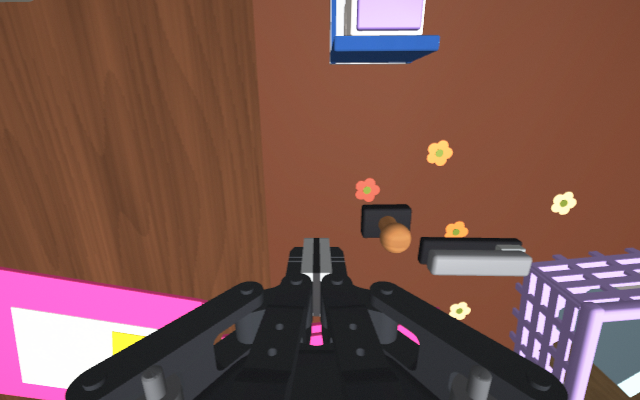

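```bash
python3 -c "
from h import *
p,W=cloud('scene'); cv2.imwrite('pics/s13.png',p[:,:,::-1])
m=(W[...,2]>.073)&(W[...,2]<.082)&(abs(W[...,0]-.446)<.045)&(W[...,1]>.005)&(W[...,1]<.04)
print(np.nanpercentile(W[m][:,1],[2,50,98]),m.sum())"
```

```text
[0.00612432 0.0179717  0.0232015 ] 71
```

View pics/s13.png

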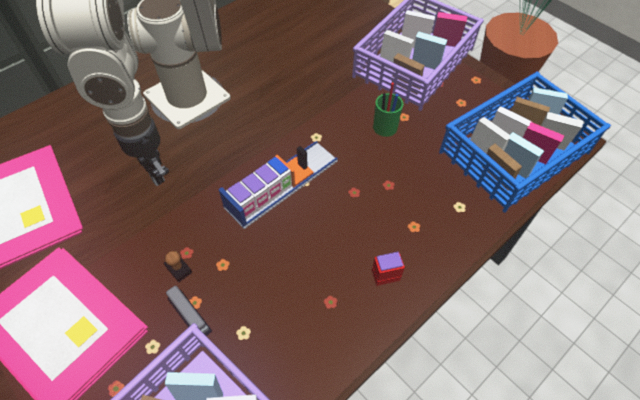

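The picture shows the four canisters packed between wall and stop (x 225–310, y 160–215). No other canister is on the table: only the red look-alike (388, 268) and the untouched pen cup, stapler and stamp.

```bash
python3 -c "
from workcell import bot
print(bot.job_done())"
```

```text
the job is handed in; nothing more can be done
None
```

The job is handed in; it returned no verdict. I slid the stop back and stood the four canisters present (three pink-label, one green-label) in one row against the blue wall, labels facing away from the robot. I then pushed the stop up until the row stopped moving at about 16 N, and pressed each lid until it stopped dead at 17–19 N.

- **Snug row:** canister spacings measured 42, 42 and 37.5 mm, where 42, 42 and 38 mm is exact contact. All canisters were within about 2 mm of the rack's centre line.
- **Stop contact:** I judged the contact between the stop and the last canister from the picture and the push. A depth check there was too coarse to settle it.
- **Lids:** all four tops measured level at 87 mm in the scene camera against the expected 88 mm, which is within the calibration error.
- **Bystanders:** the red look-alike, pen cup, stapler and stamp were not touched, and the arm ended clear of everything.
- **Disagreement:** single yaw readings of the lids scattered by up to about 4°, which I put down to measurement noise.

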